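Free the display board and unload the vertebra mould

TASK

Slide the birch display board by its brass pull out from under the stacked tins and porcelain tooth until it is wholly past the stop bar, leaving the stack standing in place behind the bar, never lifted or toppled. Lift every resin vertebra casting out of the mould and set them side by side, flat on the board, which stays flat on the bench, and leave the other things alone.

Things in the scene. Friction and masses are not known exactly. Their poses are not given: they have to be found in the camera images.
- rack: Fixed birch stop frame: cheeks 14 thick, 60 high, inner faces 156 apart, from x = -122 to +8 mm, joined by a cross bar at x = -8 to +8, z = 11 to 37; knurled aluminium knob on one cheek. Origin: on the bench under the bar's middle; +x level, square to the bar, out of the frame, the way the board is drawn; y along the bar, z up. The bar holds the stack back while the board slides out below.
- board: Loose birch display board, 240 x 130 x 6 mm, 180 g, lying flat on the bench under the bar of the frame with the stack standing on its rear part; about half of it juts out on the bar's +x side. Origin: centre of its underside; x along its length towards the end with the brass pull, z up.
- board_pull (a point): Centre of the top face of the brass bar pull on the board: an upright block 14 mm along the board's x, 40 mm along its y, 26 mm high above the board's top face (its top is 32 mm above the board's underside). It is fixed to the board 12 mm from the end. Axes as the board's.
- board_tail (a point): Middle of the board's rear edge (120 mm behind the board's origin), the edge that lies under the stack at the start.
- specimen_tin: Bottom of the stack: flat steel specimen tin 90 (along the frame's x) x 110 x 28 mm, about 120 g, on the board 3 to 9 mm behind the bar. Origin: centre of its underside, z up. When the board has gone it rests on the bench, 6 mm lower.
- small_tin: Second in the stack: closed aluminium tin 62 x 80 x 22 mm, 60 g, standing on the specimen tin. Origin: centre of its underside.
- tooth: Top of the stack: chipped white porcelain molar model 34 x 38 mm, 34 mm high, 40 g, standing crown up on the small tin. Origin: centre of its underside.
- mould: Fixed open aluminium casting mould, 160 (x) x 200 (y) x 24 mm, on the bench. Origin: centre of its underside, z up. Six open rectangular cavities 37 x 53 mm, 10 mm deep, centred at x = -40 or +40 and y = -60, 0 or +60 mm.
- cast0: Cream resin cast of an atlas vertebra, a flat ring 34 (its x) x 50 (its y) x 24 mm (its z), 45 g, the same either way up. Origin: its middle, 12 mm above its underside. At the start it sits in a mould cavity, standing 14 mm proud of the mould's top (4 to 6 of the 6 are present); its 34 mm width can be gripped there.
- cast1: Cream resin cast of an atlas vertebra, a flat ring 34 (its x) x 50 (its y) x 24 mm (its z), 45 g, the same either way up. Origin: its middle, 12 mm above its underside. At the start it sits in a mould cavity, standing 14 mm proud of the mould's top (4 to 6 of the 6 are present); its 34 mm width can be gripped there.
- cast2: Cream resin cast of an atlas vertebra, a flat ring 34 (its x) x 50 (its y) x 24 mm (its z), 45 g, the same either way up. Origin: its middle, 12 mm above its underside. At the start it sits in a mould cavity, standing 14 mm proud of the mould's top (4 to 6 of the 6 are present); its 34 mm width can be gripped there.
- cast3: Cream resin cast of an atlas vertebra, a flat ring 34 (its x) x 50 (its y) x 24 mm (its z), 45 g, the same either way up. Origin: its middle, 12 mm above its underside. At the start it sits in a mould cavity, standing 14 mm proud of the mould's top (4 to 6 of the 6 are present); its 34 mm width can be gripped there.
- cast4: Cream resin cast of an atlas vertebra, a flat ring 34 (its x) x 50 (its y) x 24 mm (its z), 45 g, the same either way up. Origin: its middle, 12 mm above its underside. At the start it sits in a mould cavity, standing 14 mm proud of the mould's top (4 to 6 of the 6 are present); its 34 mm width can be gripped there.
- cast5: Cream resin cast of an atlas vertebra, a flat ring 34 (its x) x 50 (its y) x 24 mm (its z), 45 g, the same either way up. Origin: its middle, 12 mm above its underside. At the start it sits in a mould cavity, standing 14 mm proud of the mould's top (4 to 6 of the 6 are present); its 34 mm width can be gripped there.
- bolt: Bystander: brass pivot bolt lying on its side, 58 mm long. Leave it alone.
- bung: Bystander: black rubber bung, 36 mm across, 28 high. Leave it alone.
- atlas: Bystander: larger cream atlas vertebra model, about 50 x 110 x 22 mm, on the bench beyond the work. Leave it alone.
- jar: Bystander: amber jar, 60 mm across, 75 high. Leave it alone.
- spatula: Bystander: spatula lying on the bench. Leave it alone.
- pot: Bystander: white mixing pot, 70 mm across, 55 high. Leave it alone.

How it is judged:
By the outcome, as a careful person would: the job done as asked, in the order asked, and still so for the second after the job is handed in, with the robot touching nothing.
Of cast0, cast1, cast2, cast3, cast4, cast5 only 4 to 6 are there at a start; the rules pass over those that are not, and their reading is None.
At some moment in a run one of cast0, cast1, cast2, cast3, cast4, cast5 may be knocked a few centimetres aside while the robot is not near it.
Once in a run the grip may slacken for a moment while it holds something.
It also fails if it takes over 210 s, if anything falls off the work surface, if the arm or the gripper's body presses on something with over 40 N, if the wrist force passes 120 N, or if a joint passes its speed limit or range.

ROBOT

A 6-joint arm with a two-finger parallel gripper is mounted at the origin on the work surface. World frame = base frame: x ahead of the robot, y to its left, z up, the work surface at z = 0. Lengths are in mm, angles in rad, forces in N, time in s.
With the tool pointing down it reaches from about 400 to 925 mm from the base axis. Payload 12.5 kg.
Tool frame: the origin (TCP) lies midway between the tips of the shut fingers; the grasp point (between the pads) lies 19 mm behind it (env.tcp_to_grasp is the distance from the TCP to the grasp point, in mm); z points along the fingers, y is the line along which they close (so a half turn about z gives the same grasp; the last joint's range is limited). The gripper opens to 95 mm and grips with 3 to 60 N. Pads are 20 mm wide; open, the fingers measure 119 mm over their backs; the gripper's body (75 mm by 180 mm) begins 59 mm behind the grasp point.
Start: joints at [1.056, 0.491, 1.559, -0, 1.092, -0.106], TCP at [248.429, 573.526, 194.561] pointing down, gripper open.
Joint ranges: [-3.1, 3.1], [-0.84, 2.19], [0.05, 2.79], [-1.13, 4.28], [0.06, 2.93], [-2.69, 2.69]. Speed limits (rad/s): [2.22, 2.22, 2.79, 3.14, 3.14, 3.14].

INTERFACE

Orientations are given as [roll, pitch, yaw] about the fixed x, y, z axes, in that order (R = Rz(yaw) Ry(pitch) Rx(roll)).
In Python, from cell import env gives the robot as it stands. The module is installed in compiled form; this text tells all that it offers.
- The arm moves only by the tool step_arm, never from a script. Its argument "plan" is a list that holds one entry, the list of rows, each a list of 5 numbers: the shift along the tool's x, y, z in mm, then the turn about the tool's z in degrees, then the opening, from -1 (shut) to 1 (fully open). A call has 1 to 8 rows; each row is the pose to reach, as a shift and turn from the pose commanded when the call began, along the tool's axes at that moment; what a row does not reach only later rows make up. A row lasts 1/12 s, in which the tool goes at most 41.7 mm and 7.16 degrees, less where a joint would pass 70% of its speed; a pose out of reach is approached as far as the arm can. A call with a gripper value outside its range is refused whole. The fingers move at their own pace and stop on an object; the grip force is fixed at half the most. Time passes only in rows, so rows that repeat a pose let the fingers close. It gives the time, the measured TCP pose, the force, the opening and the grip force at its end, in the units of the state.
- env.state(): the state, without advancing time (a new reading comes with each control period).
- env.read_camera(name): name is "side" or "top" or "wrist"; returns the picture (420x560x3 uint8, blue, green, red); there is no depth.
- env.get_calibration(name): a dict with "K" (3x3 intrinsics, pixels), "extrinsics" (4x4, takes a point from world to camera coordinates). Camera axes: x right, y up, looking along -z (the intrinsics and any distortion apply to the point x, -y, -z); pixel columns grow to the right and rows downward; lengths in mm; the calibration is good to about 2 mm. The wrist camera is an equidistant fisheye: a pixel r from the principal point sees the ray r / f radians off the axis. A picture is of the moment at which its call begins: read the wrist's pose just before it. get_calibration takes no time and is no camera call; for the wrist camera it gives the pose at the moment of the call.
- env.job_done(): hands the job in; it is judged then, once.
The state is a dict: "t": time; "joints": joint angles; "qvel": joint speeds; "tau": joint torques, N m; "eef_pos": TCP position; "tcp_rot": TCP orientation; "ft_force": force on the tool from outside, world axes, zero at the start; "moment": the same for the moment, N m; "opening": opening from 0.0 (shut) to 1.0 (fully open); "grip_force": force on a finger pad.
Only numpy, scipy, OpenCV 4.12 (cv2) and the standard library are available. Lean on these libraries where they do the work, as an engineer would, in place of code of your own. Each camera call takes 0.05 s, during which the arm holds its last target. There are 200 camera calls.

## Working session

There is one attempt and no reset: what is moved stays moved. The work goes in short steps, Python scripts to look and compute and a tool call to move; the robot and the scene stay as the last step left them, time stands still between calls to the robot, and variables do not carry over. Pictures are saved under pics/ and viewed, at most 14 in all, crops included, and the job is handed in when it is done.

Besides the shell and the picture viewer there is one more tool, called after "Request:" by a JSON object that holds its "fn" and its "kwargs", one argument or row to a line. step_arm: Moves the arm, as the interface text tells. Its arguments: {"type":"object","properties":{"plan":{"type":"array"}},"required":["plan"]}

```bash
mkdir -p pics
cat > h.py <<'E'
import numpy as np, cv2
from cell import env
def cal(n):
    c=env.get_calibration(n); return np.array(c["K"]),np.array(c["extrinsics"])
def proj(n,P,c=None):
    K,E=c or cal(n); p=E[:3,:3]@np.array(P,float)+E[:3,3]; v=np.array([p[0],-p[1],-p[2]])
    if n=="wrist":
        r=np.hypot(v[0],v[1]); th=np.arctan2(r,v[2]); s=th/max(r,1e-9)
        return np.array([K[0,0]*v[0]*s+K[0,2],K[1,1]*v[1]*s+K[1,2]])
    return (K@v)[:2]/v[2]
def ray(n,uv,c=None):
    K,E=c or cal(n); a=(uv[0]-K[0,2])/K[0,0]; b=(uv[1]-K[1,2])/K[1,1]
    if n=="wrist":
        th=np.hypot(a,b); s=np.sin(th)/max(th,1e-9); v=np.array([a*s,b*s,np.cos(th)])
    else: v=np.array([a,b,1.])
    d=E[:3,:3].T@np.array([v[0],-v[1],-v[2]]); return -E[:3,:3].T@E[:3,3], d/np.linalg.norm(d)
def atz(n,uv,z,c=None):
    o,d=ray(n,uv,c); return o+d*(z-o[2])/d[2]
def tri(obs):
    A=np.zeros((3,3));b=np.zeros(3)
    for n,uv,c in obs:
        o,d=ray(n,uv,c); M=np.eye(3)-np.outer(d,d); A+=M;b+=M@o
    return np.linalg.solve(A,b)
def snap(n,f):
    c=cal(n); im=env.read_camera(n); cv2.imwrite(f"pics/{f}.png",im); np.savez(f"pics/{f}.npz",K=c[0],E=c[1]); return im,c
def ld(f):
    z=np.load(f"pics/{f}.npz"); return z["K"],z["E"]
E
python3 - <<'E'
from h import *
for n in("side","top","wrist"):
    im,c=snap(n,n+"0"); print(n,c[0].round(1).tolist(),(-c[1][:3,:3].T@c[1][:3,3]).round())
print(env.state())
E
```

```text
side [[431.7, 0.0, 275.8], [0.0, 431.7, 212.6], [0.0, 0.0, 1.0]] [ 307. -798.  794.]
top [[426.8, 0.0, 280.4], [0.0, 426.8, 211.1], [0.0, 0.0, 1.0]] [397.  35. 951.]
wrist [[325.2, 0.0, 286.9], [0.0, 325.2, 215.7], [0.0, 0.0, 1.0]] [183. 602. 383.]
{'t': 0.15, 'joints': array([ 1.05641466e+00,  4.91404856e-01,  1.55932744e+00,  3.79719135e-07,
        1.09170424e+00, -1.05602932e-01]), 'qvel': array([ 1.95091924e-03, -2.21527546e-03, -8.12922883e-05, -5.39204936e-04,
       -9.12799125e-04,  2.44079192e-03]), 'tau': array([ 1.84303688e-03, -6.12894702e+01, -2.58282155e+01,  6.93278457e-02,
        4.71850159e-02, -1.27838048e-04]), 'eef_pos': array([248.31038953, 573.33402037, 194.0998917 ]), 'tcp_rot': array([-3.14075351e+00, -8.92858471e-05,  2.73281370e+00]), 'ft_force': array([-0.27509695,  0.44792546,  0.22877092]), 'moment': array([-0.02722204,  0.03096024, -0.0232727 ]), 'grip_force': 0.0, 'opening': 1.001508271357467}
```

View pics/top0.png

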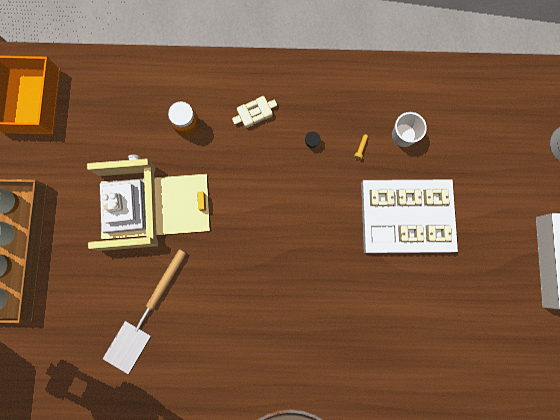

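View pics/side0.png

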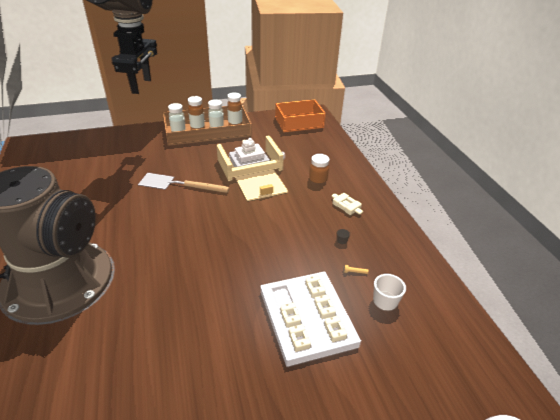

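The top view shows world +x up and +y left. The rack is near (120,205) with the pull at (201,201), and the mould is near (410,216) with 5 casts and the lower-left cavity empty. The side view agrees. Next I'll zoom in to measure.

Run:
```python
import cv2,numpy as np
t=cv2.imread("pics/top0.png");s=cv2.imread("pics/side0.png")
r=lambda im,x,y,w,h:cv2.resize(im[y:y+h,x:x+w],(400,300),interpolation=cv2.INTER_CUBIC)
a=np.vstack([np.hstack([r(t,85,145,133,100),r(t,345,165,133,100)]),np.hstack([r(s,205,130,100,75),r(s,250,262,133,100)])])
cv2.imwrite("pics/crop0.png",a)
```

```text
(no output)
```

View pics/crop0.png

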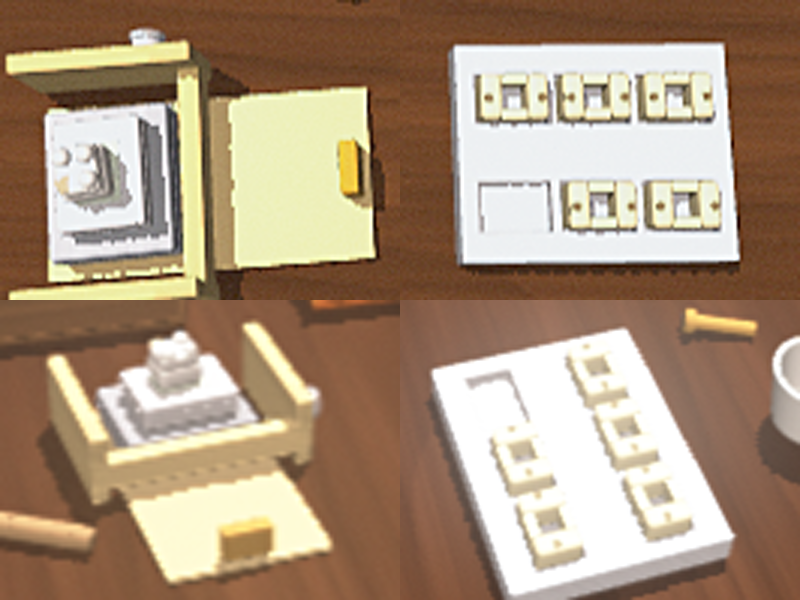

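The crops show the pull top at crop (348,168) in the top view and (246,527) in the side view. The five casts are clear in both views, so I'll triangulate.

Run:
```python
from h import *
T,S=ld("top0"),ld("side0")
k=400/133
t=lambda x,y:(85+x/k,145+y/k)
tm=lambda x,y:(345+(x-400)/k,165+y/k)
s=lambda x,y:(205+x/4,130+(y-300)/4)
sm=lambda x,y:(250+(x-400)/k,262+(y-300)/k)
def f(a,b): return tri([("top",a,T),("side",b,S)]).round(1)
print("pull",f(t(348,168),s(246,527)))
print("boardcorners", [atz("top",t(*p),6,T).round(1) for p in((367,88),(375,259))], f(t(367,88),s(330,548)),f(t(375,259),s(172,583)))
print("bar top ends", [atz("top",t(*p),37,T).round(1) for p in((178,70),(198,70),(183,280),(205,280))])
for a,b in zip(((514,98),(596,98),(677,98),(602,205),(685,205)),((597,377),(625,433),(657,498),(523,457),(549,523))): print("cast",f(tm(*a),sm(*b)),atz("top",tm(*a),38,T).round(1))
print("mould",[atz("top",tm(*p),24,T).round(1) for p in((453,44),(724,44),(738,263),(462,265))])
```

```text
pull [565.7 205.1  29.2]
boardcorners [array([629.6, 198.4,   6. ]), array([500. , 186.2,   6. ])] [631.3 198.8   3. ] [503.7 186.6   1.6]
bar top ends [array([632.3, 331.6,  37. ]), array([632.6, 317. ,  37. ]), array([478.6, 317. ,  37. ]), array([479. , 301.4,  37. ])]
cast [ 581.8 -196.    26.5] [ 578.3 -192.9   38. ]
cast [ 582.3 -254.9   31.5] [ 579.6 -252.5   38. ]
cast [ 583.9 -314.    32.5] [ 581.  -311.5   38. ]
cast [ 503.9 -257.1   31.4] [ 501.6 -254.7   38. ]
cast [ 504.7 -316.    34.4] [ 502.9 -314.3   38. ]
mould [array([ 620.8, -151.7,   24. ]), array([ 625.5, -353.4,   24. ]), array([ 463.2, -356.5,   24. ]), array([ 457.5, -156.6,   24. ])]
```

```bash
cat >> h.py <<'E'
from scipy.spatial.transform import Rotation as Ro
def go(*targets):
    """targets (x,y,z,yawdeg): print tool-frame shift from the current measured pose"""
    s=env.state(); p=s["eef_pos"]; R=Ro.from_euler("xyz",s["tcp_rot"]); y0=np.degrees(s["tcp_rot"][2])
    print("t",round(s["t"],2),"at",p.round(1),"yaw",y0.round(1),"open",round(s["opening"],2),"F",s["ft_force"].round(1),"grip",round(float(s["grip_force"]),1))
    for T in targets:
        print(T,"->",R.inv().apply(np.array(T[:3])-p).round(1),"turn",round(-((T[3]-y0+180)%360-180),1))
E
python3 -c "
from h import *
go((565,205,190,185.4))"
```

```text
t 0.15 at [248.3 573.3 194.1] yaw 156.6 open 1.0 F [-0.3  0.4  0.2] grip 0.0
(565, 205, 190, 185.4) -> [-437.  -212.1    4.2] turn -28.8
```

Request:
{"fn": "step_arm", "kwargs": {
  "plan": [
    [[-220, -106, 2, -28.8, 1], [-220, -106, 2, -28.8, 1], [-220, -106, 2, -28.8, 1], [-220, -106, 2, -28.8, 1], [-220, -106, 2, -28.8, 1], [-220, -106, 2, -28.8, 1], [-220, -106, 2, -28.8, 0.2], [-220, -106, 2, -28.8, 0]]
  ]
}}

```text
t: 0.82
eef_pos: [409.5, 387.2, 192.4]
tcp_rot: [-3.141, -0.0, -3.052]
ft_force: [-0.7, 1.3, 0.0]
opening: 0.91
grip_force: 0.0
```

```bash
python3 -c "
from h import *
go((565,205,190,185.4))"
```

```text
t 0.82 at [409.5 387.2 192.4] yaw -174.8 open 0.91 F [-0.7  1.3  0. ] grip 0.0
(565, 205, 190, 185.4) -> [-138.4 -195.4    2.4] turn -0.2
```

Request:
{"fn": "step_arm", "kwargs": {
  "plan": [
    [[-138, -195, 2, 0, 0], [-138, -195, 2, 0, 0], [-138, -195, 2, 0, 0], [-138, -195, 2, 0, 0], [-138, -195, 2, 0, 0], [-138, -195, 2, 0, 0], [-138, -195, 2, 0, 0], [-138, -195, 2, 0, 0]]
  ]
}}

```text
t: 1.48
eef_pos: [564.0, 207.6, 190.0]
tcp_rot: [3.141, -0.001, -3.049]
ft_force: [-0.8, 0.2, -0.4]
opening: 0.503
grip_force: 0.0
```

Run:
```python
from h import *
im,c=snap("wrist","w1"); print(proj("wrist",(564.5,204.5,32),c))
go((564.5,204.5,60,185.4))
```

```text
[283.94865648 198.380648  ]
t 1.53 at [563.3 208.5 190.2] yaw -174.6 open 0.5 F [ 0.6 -0.5 -0.1] grip 0.0
(564.5, 204.5, 60, 185.4) -> [ -0.9  -4.1 130.2] turn -0.0
```

View pics/w1.png

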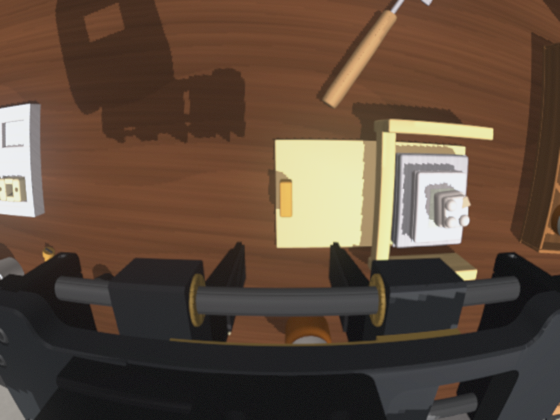

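The wrist view shows the pull at (286,198), about 2 px from the prediction, with the board corners at (275,140) and (278,248). I'll check its height.

Run:
```python
from h import *
T,S,W=ld("top0"),ld("side0"),ld("w1")
print(tri([("top",(200.7,200.9),T),("wrist",(286,198),W)]).round(1),tri([("top",(200.7,200.9),T),("side",(266.5,186.7),S),("wrist",(286,198),W)]).round(1),atz("wrist",(286,198),32,W))
for p in((275,140),(278,248)): print(atz("wrist",p,6,W).round(1))
for p in((380,122),(371,262),(396,122)): print(atz("wrist",p,37,W).round(1))
```

```text
[565.5 206.8  21.6] [565.5 206.   28.4] [563.87039035 206.68736152  32.        ]
[502.9 188.4   6. ]
[632.1 203.1   6. ]
[470.1 298.7  37. ]
[628.8 312.2  37. ]
[467.4 316.8  37. ]
```

Request:
{"fn": "step_arm", "kwargs": {
  "plan": [
    [[-1, -2, 40, 0, 0], [-1, -2, 80, 0, 0], [-1, -2, 115, 0, 0], [-1, -2, 145, 0, 0], [-1, -2, 163, 0, 0], [-1, -2, 174, 0, 0], [-1, -2, 178, 0, 0], [-1, -2, 178, 0, 0]]
  ]
}}

```text
t: 2.2
eef_pos: [564.5, 206.8, 12.4]
tcp_rot: [3.142, -0.001, -3.046]
ft_force: [0.6, 0.6, -0.6]
opening: 0.498
grip_force: 0.0
```

Run:
```python
from h import *
go((564.5,206.3,11,185.7))
snap("side","s2")
im=cv2.imread("pics/s2.png"); cv2.imwrite("pics/s2c.png",cv2.resize(im[120:240,190:350],(640,480)))
```

```text
t 2.2 at [564.5 206.8  12.4] yaw -174.5 open 0.5 F [ 0.6  0.6 -0.6] grip 0.0
(564.5, 206.3, 11, 185.7) -> [ 0.  -0.5  1.4] turn -0.2
```

View pics/s2c.png

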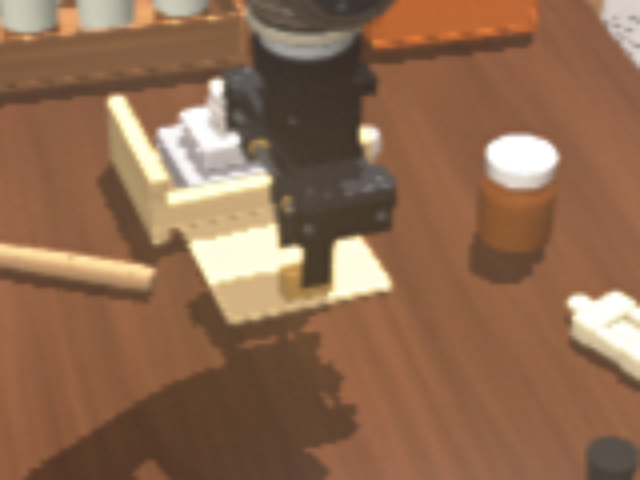

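The crop shows the fingers straddling the pull, within about 5 mm of its middle. I'll close on it.

Request:
{"fn": "step_arm", "kwargs": {
  "plan": [
    [[0, 0, 1, 0, -0.5], [0, 0, 1, 0, -1], [0, 0, 1, 0, -1], [0, 0, 1, 0, -1], [0, 0, 1, 0, -1], [0, 0, 1, 0, -1], [0, 0, 1, 0, -1]]
  ]
}}

```text
t: 2.83
eef_pos: [565.5, 205.9, 12.2]
tcp_rot: [3.141, 0.001, -3.048]
ft_force: [0.4, -0.6, 3.7]
opening: 0.067
grip_force: 1.5
```

Run:
```python
from h import *
go((564.5+140*.1,206.3-140*.995,12,185.7))
```

```text
t 2.83 at [565.5 205.9  12.2] yaw -174.6 open 0.07 F [ 0.4 -0.6  3.7] grip 1.5
(578.5, 67.0, 12, 185.7) -> [   0.  -139.5    0.2] turn -0.3
```

Request:
{"fn": "step_arm", "kwargs": {
  "plan": [
    [[0, 0, 0, 0, -1], [0, 0, 0, 0, -1], [0, 0, 0, 0, -1], [0, 0, 0, 0, -1]]
  ]
}}

```text
t: 3.17
eef_pos: [565.6, 205.8, 12.2]
tcp_rot: [3.141, 0.001, -3.048]
ft_force: [0.4, 0.0, 6.1]
opening: 0.004
grip_force: 2.9
```

Run:
```python
from h import *
go((578.5,67.0,12,185.7))
s,_=snap("side","s3");t,_=snap("top","t3");w,_=snap("wrist","w3")
a=cv2.resize(s[130:220,205:325],(400,300));b=cv2.resize(t[140:245,80:220],(400,300))
cv2.imwrite("pics/c3.png",np.hstack([a,b]))
```

```text
t 3.17 at [565.6 205.8  12.2] yaw -174.6 open 0.0 F [0.4 0.  6.1] grip 2.9
(578.5, 67.0, 12, 185.7) -> [ 1.000e-01 -1.394e+02  2.000e-01] turn -0.3
```

View pics/c3.png

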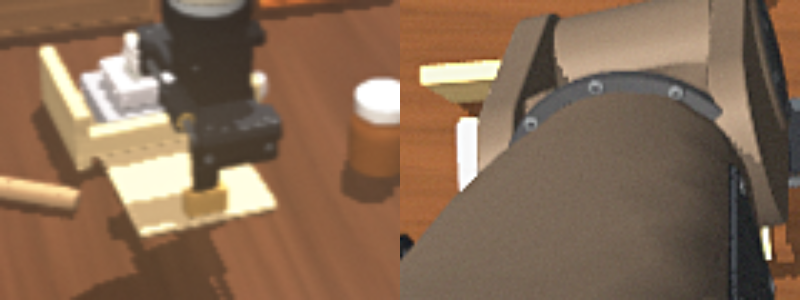

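Run:
```python
from h import *
S=ld("s3")
def sc(P): u=proj("side",P,S); return ((u[0]-190)*4,(u[1]-120)*4),((u[0]-205)*3.333,(u[1]-130)*3.333)
for P in((564.5,177,12),(564.5,183,12),(565.6,205.8,12),(565,205,32),(545,205,32),(585,205,32),(545,198,6),(585,198,6)): print(P,[np.round(a) for a in sc(P)])
W=ld("w3"); print([proj("wrist",P,W).round() for P in((565.6,205.8,12),(545,206,32),(585,206,32))])
w=cv2.imread("pics/w3.png"); cv2.imwrite("pics/w3c.png",cv2.resize(w[100:300,180:400],(660,600)))
```

```text
(564.5, 177, 12) [array([311., 308.]), array([209., 224.])]
(564.5, 183, 12) [array([309., 304.]), array([207., 220.])]
(565.6, 205.8, 12) [array([303., 285.]), array([202., 204.])]
(565, 205, 32) [array([302., 265.]), array([202., 187.])]
(545, 205, 32) [array([276., 268.]), array([180., 190.])]
(585, 205, 32) [array([329., 261.]), array([224., 184.])]
(545, 198, 6) [array([278., 302.]), array([182., 218.])]
(585, 198, 6) [array([330., 294.]), array([225., 212.])]
[array([287., 249.]), array([291., 227.]), array([284., 292.])]
```

View pics/w3c.png

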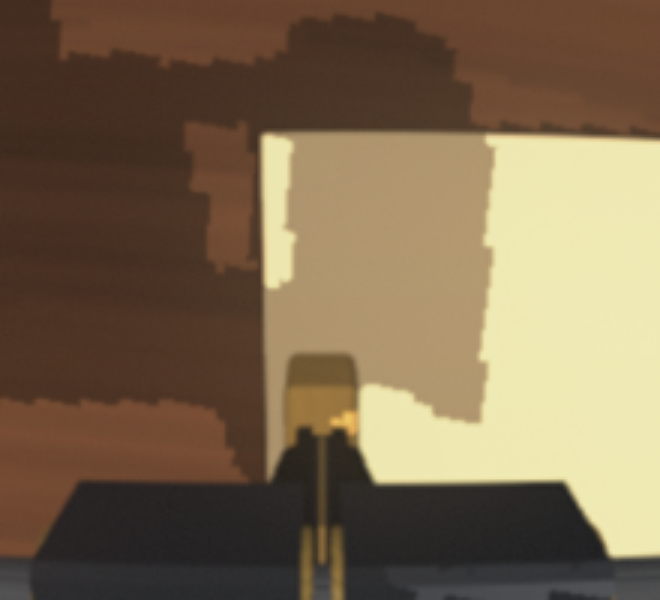

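Run:
```python
from h import *
print(env.tcp_to_grasp); S=ld("s3")
o,d=ray("side",(190+317/4,120+290/4),S)
for y in (171,177,183,206): print(y,(o+d*(y-o[1])/d[1]).round(1))
o,d=ray("side",(205+205/3.333,130+190/3.333),S)
for y in (194,200,206): print(y,(o+d*(y-o[1])/d[1]).round(1))
```

```text
18.8
171 [567.4 171.   33. ]
177 [569.  177.   28.3]
183 [570.6 183.   23.6]
206 [576.8 206.    5.6]
194 [564.9 194.   36.8]
200 [566.4 200.   32.2]
206 [568.  206.   27.6]
```

Request:
{"fn": "step_arm", "kwargs": {
  "plan": [
    [[0, 0, -20, 0, -1], [0, 0, -40, 0, -0.5], [0, 0, -40, 0, 0], [0, 0, -40, 0, 0], [0, 0, -40, 0, 0], [0, 0, -40, 0, 0]]
  ]
}}

```text
t: 3.82
eef_pos: [564.6, 205.6, 50.7]
tcp_rot: [-3.141, -0.001, -3.048]
ft_force: [-0.2, 0.1, 0.1]
opening: 0.297
grip_force: 0.0
```

Run:
```python
from h import *
go((564.5,206.3,12,185.7))
w,W=snap("wrist","w4"); s,_=snap("side","s4")
p=env.state()["eef_pos"]
print([proj("wrist",P,W).round() for P in(p,p+[0,24,0],p-[0,24,0],(545,206,32),(565,206,32))])
cv2.imwrite("pics/w4c.png",np.hstack([cv2.resize(w[130:330,180:400],(440,400)),cv2.resize(s[130:220,235:316],(360,400))]))
```

```text
t 3.82 at [564.6 205.6  50.7] yaw -174.6 open 0.3 F [-0.2  0.1  0.1] grip 0.0
(564.5, 206.3, 12, 185.7) -> [-0.1  0.7 38.7] turn -0.3
[array([287., 250.]), array([325., 253.]), array([249., 246.]), array([290., 212.]), array([288., 240.])]
```

View pics/w4c.png

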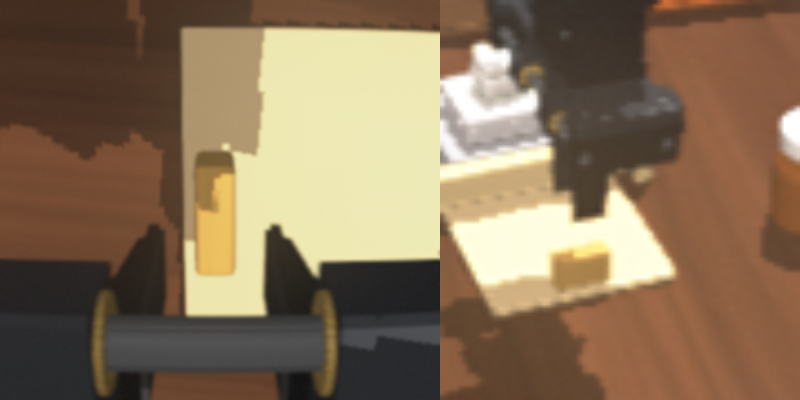

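The view shows the pull centred between the fingers, but the tips look about 18 mm higher than the reported TCP. They had shut on top of the pull. I'll descend in small steps and watch the force.

Request:
{"fn": "step_arm", "kwargs": {
  "plan": [
    [[0, 0, 20, 0, 0], [0, 0, 36, 0, 0], [0, 0, 42, 0, 0], [0, 0, 44, 0, 0], [0, 0, 45, 0, 0], [0, 0, 45, 0, 0]]
  ]
}}

```text
t: 4.42
eef_pos: [565.2, 205.8, 6.8]
tcp_rot: [3.141, 0.0, -3.048]
ft_force: [-0.1, 0.2, 0.1]
opening: 0.498
grip_force: 0.0
```

Request:
{"fn": "step_arm", "kwargs": {
  "plan": [
    [[0, 0, 1, 0, 0], [0, 0, 2, 0, 0], [0, 0, 3, 0, 0], [0, 0, 3, 0, 0]]
  ]
}}

```text
t: 4.75
eef_pos: [565.1, 205.7, 3.7]
tcp_rot: [3.141, 0.0, -3.048]
ft_force: [-1.0, 0.1, -0.0]
opening: 0.499
grip_force: 0.0
```

Request:
{"fn": "step_arm", "kwargs": {
  "plan": [
    [[0, 0, 0, 0, -0.5], [0, 0, 0, 0, -0.7], [0, 0, 0, 0, -0.7], [0, 0, 0, 0, -0.7]]
  ]
}}

```text
t: 5.08
eef_pos: [565.0, 205.7, 3.6]
tcp_rot: [3.141, 0.0, -3.048]
ft_force: [0.1, -0.2, -0.2]
opening: 0.275
grip_force: 0.0
```

Request:
{"fn": "step_arm", "kwargs": {
  "plan": [
    [[0, 0, 0, 0, -0.9], [0, 0, 0, 0, -1], [0, 0, 0, 0, -1], [0, 0, 0, 0, -1]]
  ]
}}

```text
t: 5.42
eef_pos: [565.0, 205.7, 3.6]
tcp_rot: [3.142, 0.0, -3.048]
ft_force: [-0.2, -0.4, 0.2]
opening: 0.145
grip_force: 30.0
```

Gripped at 13.8 mm and 30 N. I'll pull slowly.

Request:
{"fn": "step_arm", "kwargs": {
  "plan": [
    [[0, -2, 0, 0, -1], [0, -5, 0, 0, -1], [0, -9, 0, 0, -1], [0, -14, 0, 0, -1], [0, -19, 0, 0, -1], [0, -24, 0, 0, -1], [0, -29, 0, 0, -1], [0, -34, 0, 0, -1]]
  ]
}}

```text
t: 6.08
eef_pos: [568.3, 171.3, 3.6]
tcp_rot: [3.141, 0.0, -3.048]
ft_force: [0.3, 3.7, 1.2]
opening: 0.145
grip_force: 30.0
```

Request:
{"fn": "step_arm", "kwargs": {
  "plan": [
    [[0, -5, 0, 0, -1], [0, -10, 0, 0, -1], [0, -15, 0, 0, -1], [0, -20, 0, 0, -1], [0, -25, 0, 0, -1], [0, -30, 0, 0, -1], [0, -35, 0, 0, -1], [0, -40, 0, 0, -1]]
  ]
}}

```text
t: 6.75
eef_pos: [571.9, 131.7, 3.6]
tcp_rot: [3.141, -0.0, -3.048]
ft_force: [-0.8, 5.6, -1.0]
opening: 0.21
grip_force: 3.0
```

Run:
```python
from h import *
go((581,41,4,185.7))
w,W=snap("wrist","w5"); s,_=snap("side","s5")
cv2.imwrite("pics/c5.png",np.hstack([cv2.resize(w[80:300,240:480],(440,400)),cv2.resize(s[130:220,205:286],(360,400))]))
```

```text
t 6.75 at [571.9 131.7   3.6] yaw -174.6 open 0.21 F [-0.8  5.6 -1. ] grip 3.0
(581, 41, 4, 185.7) -> [ -0.6 -91.2  -0.5] turn -0.3
```

View pics/c5.png

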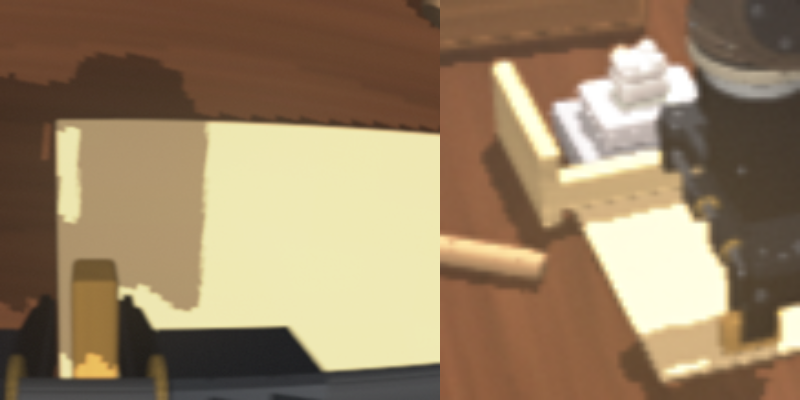

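The grip has slackened (opening 0.21), but the fingers still straddle the pull and the stack is upright. I'll let it regrip, then carry on.

Request:
{"fn": "step_arm", "kwargs": {
  "plan": [
    [[0, 0, 0, 0, -1], [0, 0, 0, 0, -1], [0, 0, 0, 0, -1], [0, 0, 0, 0, -1], [0, 0, 0, 0, -1], [0, 0, 0, 0, -1]]
  ]
}}

```text
t: 7.35
eef_pos: [571.9, 131.9, 3.6]
tcp_rot: [-3.141, -0.0, -3.048]
ft_force: [-1.1, 1.5, 1.9]
opening: 0.142
grip_force: 30.0
```

Request:
{"fn": "step_arm", "kwargs": {
  "plan": [
    [[0, -2, 0, 0, -1], [0, -5, 0, 0, -1], [0, -9, 0, 0, -1], [0, -14, 0, 0, -1], [0, -19, 0, 0, -1], [0, -23, 0, 0, -1], [0, -27, 0, 0, -1], [0, -31, 0, 0, -1]]
  ]
}}

```text
t: 8.02
eef_pos: [574.9, 100.6, 3.6]
tcp_rot: [3.142, 0.0, -3.048]
ft_force: [0.8, 2.9, 0.6]
opening: 0.142
grip_force: 30.0
```

Request:
{"fn": "step_arm", "kwargs": {
  "plan": [
    [[0, -4, 0, 0, -1], [0, -8, 0, 0, -1], [0, -12, 0, 0, -1], [0, -16, 0, 0, -1], [0, -20, 0, 0, -1], [0, -24, 0, 0, -1], [0, -28, 0, 0, -1], [0, -32, 0, 0, -1]]
  ]
}}

```text
t: 8.68
eef_pos: [577.9, 68.9, 3.5]
tcp_rot: [3.142, 0.0, -3.048]
ft_force: [-0.2, 2.0, 1.4]
opening: 0.143
grip_force: 30.0
```

Request:
{"fn": "step_arm", "kwargs": {
  "plan": [
    [[0, -4, 0, 0, -1], [0, -8, 0, 0, -1], [0, -12, 0, 0, -1], [0, -16, 0, 0, -1], [0, -20, 0, 0, -1], [0, -24, 0, 0, -1], [0, -26, 0, 0, -1], [0, -26, 0, 0, -1]]
  ]
}}

```text
t: 9.35
eef_pos: [580.4, 42.7, 3.5]
tcp_rot: [-3.141, 0.0, -3.048]
ft_force: [-0.8, -3.7, 2.2]
opening: 0.145
grip_force: 30.0
```

Run:
```python
from h import *
go((581,41,4,185.7))
w,W=snap("wrist","w6"); s,_=snap("side","s6")
cv2.imwrite("pics/c6.png",np.hstack([cv2.resize(w[80:300,240:560],(440,400)),cv2.resize(s[130:240,205:304],(360,400))]))
```

```text
t 9.35 at [580.4  42.7   3.5] yaw -174.6 open 0.15 F [-0.8 -3.7  2.2] grip 30.0
(581, 41, 4, 185.7) -> [-0.4 -1.8 -0.5] turn -0.3
```

View pics/c6.png

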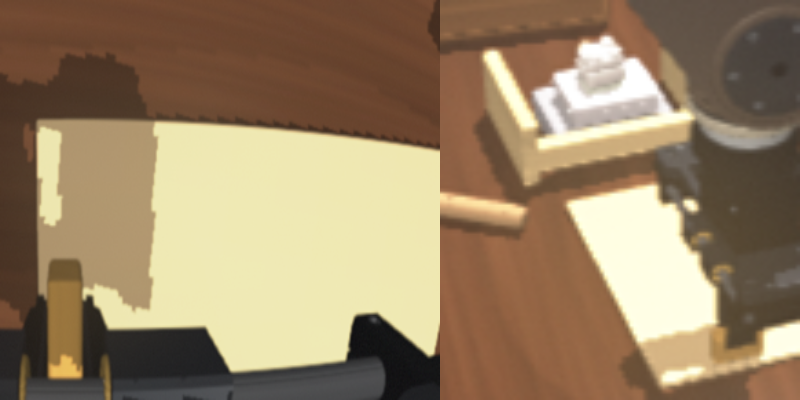

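The board is clear of the bar and the stack is standing behind it. I'll release and rise, then move to the mould.

Request:
{"fn": "step_arm", "kwargs": {
  "plan": [
    [[0, 0, 0, 0, 0], [0, 0, 0, 0, 0], [0, 0, 0, 0, 0], [0, 0, 0, 0, 0], [0, 0, -20, 0, 0], [0, 0, -60, 0, 0], [0, 0, -100, 0, 0], [0, 0, -130, 0, 0]]
  ]
}}

```text
t: 10.12
eef_pos: [580.5, 43.6, 136.2]
tcp_rot: [-3.142, 0.001, -3.048]
ft_force: [0.7, -0.4, 0.1]
opening: 0.498
grip_force: 0.0
```

Run:
```python
from h import *
go((541,-255,190,91.4))
```

```text
t 10.12 at [580.5  43.6 136.2] yaw -174.6 open 0.5 F [ 0.7 -0.4  0.1] grip 0.0
(541, -255, 190, 91.4) -> [  67.3 -293.5  -53.8] turn 94.0
```

Request:
{"fn": "step_arm", "kwargs": {
  "plan": [
    [[70, -200, -54, 50, 0], [70, -200, -54, 50, 0], [70, -200, -54, 50, 0], [70, -200, -54, 50, 0], [70, -200, -54, 50, 0], [70, -200, -54, 50, 0], [70, -200, -54, 50, 0], [70, -200, -54, 50, 0]]
  ]
}}

```text
t: 10.78
eef_pos: [529.0, -163.2, 187.7]
tcp_rot: [3.141, 0.0, 2.355]
ft_force: [-0.4, 1.1, 0.3]
opening: 0.504
grip_force: 0.0
```

Run:
```python
from h import *
go((541,-300,190,91.4))
```

```text
t 10.78 at [ 529.  -163.2  187.7] yaw 134.9 open 0.5 F [-0.4  1.1  0.3] grip 0.0
(541, -300, 190, 91.4) -> [-105.3  -88.2   -2.3] turn 43.5
```

Request:
{"fn": "step_arm", "kwargs": {
  "plan": [
    [[-105, -88, -2, 43.5, 0], [-105, -88, -2, 43.5, 0], [-105, -88, -2, 43.5, 0], [-105, -88, -2, 43.5, 0], [-105, -88, -2, 43.5, 0], [-105, -88, -2, 43.5, 0], [-105, -88, -2, 43.5, 0], [-105, -88, -2, 43.5, 0]]
  ]
}}

```text
t: 11.45
eef_pos: [542.4, -298.0, 189.2]
tcp_rot: [-3.141, -0.0, 1.61]
ft_force: [1.0, -0.3, 0.2]
opening: 0.5
grip_force: 0.0
```

Run:
```python
from h import *
go((541,-300,190,91.4))
w,W=snap("wrist","w7"); t,_=snap("top","t7")
for P in((581,-194,38),(581,-253.5,38),(582,-313,38),(503,-256,38),(504,-315,38),(501,-196,24)): print(P,proj("wrist",P,W).round())
cv2.imwrite("pics/c7.png",np.hstack([cv2.resize(w,(480,360)),cv2.resize(t[140:260,210:317],(320,360))]))
```

```text
t 11.45 at [ 542.4 -298.   189.2] yaw 92.3 open 0.5 F [ 1.  -0.3  0.2] grip 0.0
(541, -300, 190, 91.4) -> [-2.  -1.5 -0.8] turn 0.9
(581, -194, 38) [328. 103.]
(581, -253.5, 38) [325. 159.]
(582, -313, 38) [323. 214.]
(503, -256, 38) [251. 159.]
(504, -315, 38) [251. 213.]
(501, -196, 24) [252. 103.]
```

View pics/w7.png

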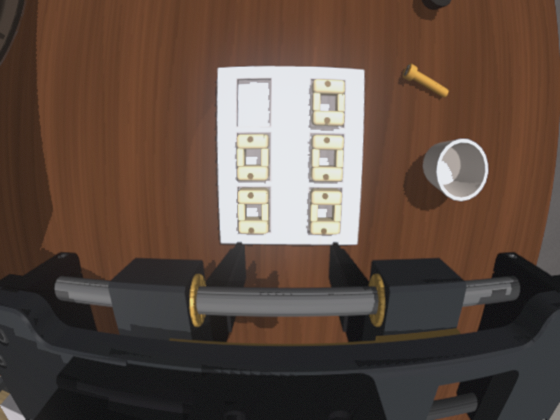

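The wrist view shows five casts at A (329,103), B (328,158), C (326,212), D (253,157) and E (253,211). All are in place, with the empty cavity at upper left.

Run:
```python
from h import *
W,T=ld("w7"),ld("top0")
ps={}
k=400/133
tm=lambda x,y:(345+(x-400)/k,165+y/k)
for n,p,q in zip("ABCDE",((329,103),(328,158),(326,212),(253,157),(253,211)),((514,98),(596,98),(677,98),(602,205),(685,205))):
    print(n,atz("wrist",p,38,W).round(1),tri([("wrist",p,W),("top",tm(*q),T)]).round(1))
for p in ((219,69),(363,70),(357,244),(220,242)): print(atz("wrist",p,24,W).round(1))
bx=np.array([.0935,-.9956]);by=np.array([.9956,.0935]);c=np.array([580.4,42.7])-108*bx
print("slots",[(x,y,(c+x*bx+y*by).round(1)) for y in(32,-32) for x in(-80,-18,44)])
```

```text
A [ 581.7 -193.8   38. ] [ 580.8 -193.7   33.4]
B [ 583.6 -251.9   38. ] [ 581.9 -252.5   36.3]
C [ 585.2 -310.4   38. ] [ 584.1 -312.8   32. ]
D [ 504.9 -254.1   38. ] [ 503.3 -255.5   32.2]
E [ 506.1 -312.5   38. ] [ 504.6 -315.8   30.4]
[ 462.5 -157.8   24. ]
[ 619.6 -152.    24. ]
[ 626.9 -350.9   24. ]
[ 466.1 -354.9   24. ]
slots [(-80, 32, array([594.7, 232.9])), (-18, 32, array([600.5, 171.1])), (44, 32, array([606.3, 109.4])), (-80, -32, array([531. , 226.9])), (-18, -32, array([536.8, 165.2])), (44, -32, array([542.6, 103.4]))]
```

Run:
```python
from h import *
go((584.5,-311.5,60,91.5))
```

```text
t 11.55 at [ 542.4 -298.1  189.5] yaw 92.2 open 0.5 F [-0.1  0.8  0.4] grip 0.0
(584.5, -311.5, 60, 91.5) -> [-15.1  41.5 129.4] turn 0.7
```

Request:
{"fn": "step_arm", "kwargs": {
  "plan": [
    [[-15, 41.5, 20, 0.7, 0.2], [-15, 41.5, 60, 0.7, 0.2], [-15, 41.5, 100, 0.7, 0.2], [-15, 41.5, 135, 0.7, 0.2], [-15, 41.5, 155, 0.7, 0.2], [-15, 41.5, 168, 0.7, 0.2], [-15, 41.5, 174, 0.7, 0.2], [-15, 41.5, 174, 0.7, 0.2]]
  ]
}}

```text
t: 12.22
eef_pos: [584.2, -312.0, 15.0]
tcp_rot: [-3.141, -0.001, 1.593]
ft_force: [0.4, 0.6, 0.4]
opening: 0.597
grip_force: 0.0
```

Request:
{"fn": "step_arm", "kwargs": {
  "plan": [
    [[0, 0, 2, 0, 0.2], [0, 0, 4, 0, 0.2], [0, 0, 5, 0, 0.2], [0, 0, 5, 0, 0.2]]
  ]
}}

```text
t: 12.55
eef_pos: [584.5, -312.4, 11.3]
tcp_rot: [3.141, 0.001, 1.592]
ft_force: [1.3, -0.8, 0.1]
opening: 0.602
grip_force: 0.0
```

Run:
```python
from h import *
go((584.5,-311.5,10,91.5))
w,W=snap("wrist","w8"); s,_=snap("side","s8")
print(proj("wrist",(584.5,-311.5,38),W),proj("side",(584.5,-311.5,38)))
cv2.imwrite("pics/c8.png",np.hstack([cv2.resize(w[150:300,170:410],(440,400)),cv2.resize(s[270:370,260:360],(360,400))]))
```

```text
t 12.55 at [ 584.5 -312.4   11.3] yaw 91.2 open 0.6 F [ 1.3 -0.8  0.1] grip 0.0
(584.5, -311.5, 10, 91.5) -> [0.9 0.  1.3] turn -0.3
[286.87393246 264.75243932] [334.74881033 325.41530234]
```

View pics/c8.png

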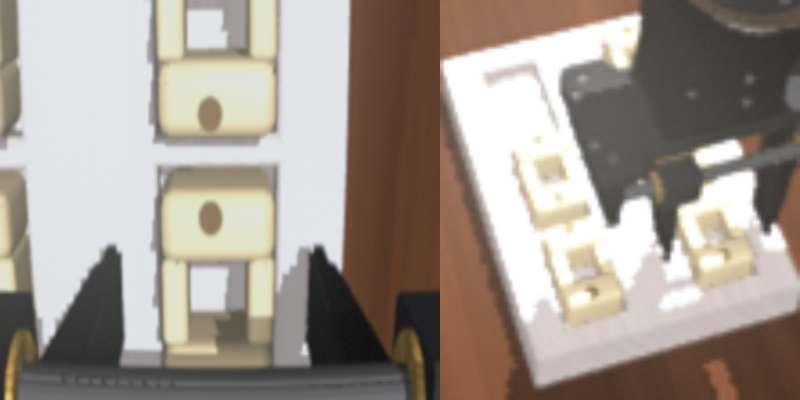

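The fingers straddle cast C and are centred on it, with no contact yet. I'll go down a little more and close.

Request:
{"fn": "step_arm", "kwargs": {
  "plan": [
    [[1, 0, 2, 0, 0.2], [1, 0, 3, 0, 0.2], [1, 0, 3, 0, -0.5], [1, 0, 3, 0, -1], [1, 0, 3, 0, -1], [1, 0, 3, 0, -1], [1, 0, 3, 0, -1], [1, 0, 3, 0, -1]]
  ]
}}

```text
t: 13.32
eef_pos: [584.2, -311.3, 7.5]
tcp_rot: [3.141, -0.0, 1.591]
ft_force: [-0.1, -0.2, 0.6]
opening: 0.35
grip_force: 30.0
```

Request:
{"fn": "step_arm", "kwargs": {
  "plan": [
    [[0, 0, -5, 0, -1], [0, 0, -15, 0, -1], [0, 0, -35, 0, -1], [0, 0, -70, 0, -1], [0, 0, -100, 0, -1], [0, 0, -110, 0, -1], [0, 0, -110, 0, -1]]
  ]
}}

```text
t: 13.9
eef_pos: [585.2, -312.0, 121.3]
tcp_rot: [3.137, 0.003, 1.591]
ft_force: [-0.3, 0.3, -0.8]
opening: 0.354
grip_force: 30.0
```

Run:
```python
from h import *
go((600.5,-70,117,93.4),(594.7,232.9,117,95.4))
```

```text
t 13.9 at [ 585.2 -312.   121.3] yaw 91.2 open 0.35 F [-0.3  0.3 -0.8] grip 30.0
(600.5, -70, 117, 93.4) -> [241.6  20.2   3.6] turn -2.2
(594.7, 232.9, 117, 95.4) -> [544.6  20.7   2.7] turn -4.2
```

Request:
{"fn": "step_arm", "kwargs": {
  "plan": [
    [[272, 10, 2, -4.2, -1], [272, 10, 2, -4.2, -1], [272, 10, 2, -4.2, -1], [272, 10, 2, -4.2, -1], [272, 10, 2, -4.2, -1], [272, 10, 2, -4.2, -1], [272, 10, 2, -4.2, -1], [272, 10, 2, -4.2, -1]]
  ]
}}

```text
t: 14.57
eef_pos: [587.5, -34.7, 114.3]
tcp_rot: [-3.139, -0.001, 1.669]
ft_force: [-0.2, -0.0, -0.3]
opening: 0.353
grip_force: 30.0
```

Run:
```python
from h import *
go((594.7,232.9,110,95.4))
```

```text
t 14.57 at [587.5 -34.7 114.3] yaw 95.6 open 0.35 F [-0.2 -0.  -0.3] grip 30.0
(594.7, 232.9, 110, 95.4) -> [265.6  33.3   4.6] turn 0.2
```

Request:
{"fn": "step_arm", "kwargs": {
  "plan": [
    [[266, 33, 4, 0, -1], [266, 33, 4, 0, -1], [266, 33, 4, 0, -1], [266, 33, 4, 0, -1], [266, 33, 4, 0, -1], [266, 33, 4, 0, -1], [266, 33, 4, 0, -1], [266, 33, 4, 0, -1]]
  ]
}}

```text
t: 15.23
eef_pos: [595.7, 232.0, 110.0]
tcp_rot: [-3.14, -0.0, 1.668]
ft_force: [-0.8, -0.0, -1.4]
opening: 0.354
grip_force: 30.0
```

Request:
{"fn": "step_arm", "kwargs": {
  "plan": [
    [[0, 0, 0, 0, -1], [0, 0, 0, 0, -1]]
  ]
}}

```text
t: 15.4
eef_pos: [596.3, 227.6, 110.7]
tcp_rot: [-3.14, 0.0, 1.664]
ft_force: [0.4, 0.3, 0.0]
opening: 0.352
grip_force: 30.0
```

Run:
```python
from h import *
go((594.7,232.9,0,95.4))
w,W=snap("wrist","w9"); t,_=snap("top","t9")
cv2.imwrite("pics/c9.png",np.hstack([cv2.resize(w,(480,360)),cv2.resize(t[140:260,80:187],(320,360))]))
```

```text
t 15.4 at [596.3 227.6 110.7] yaw 95.3 open 0.35 F [0.4 0.3 0. ] grip 30.0
(594.7, 232.9, 0, 95.4) -> [  5.5  -0.9 110.7] turn -0.1
```

View pics/w9.png

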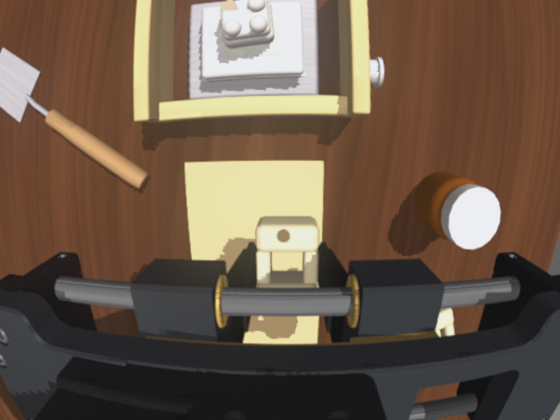

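The picture shows the stack upright behind the bar and the board's rear corners at (187,163) and (323,161), clear of the bar. The cast is held above the board.

Run:
```python
from h import *
W=ld("w9")
print([atz("wrist",p,6,W).round(1) for p in((187,163),(323,161))], [atz("wrist",p,37,W).round(1) for p in((160,118),(340,114))])
bx=np.array([.0935,-.9956]);by=np.array([.9956,.0935]);c=np.array([580.4,42.7])-108*bx
print([(c-120*bx+y*by).round(1) for y in(-65,65)])
```

```text
[array([499. , 263.3,   6. ]), array([624.4, 275.7,   6. ])] [array([481.9, 304. ,  37. ]), array([630.5, 317.8,  37. ])]
[array([494.4, 263.6]), array([623.8, 275.8])]
```

Request:
{"fn": "step_arm", "kwargs": {
  "plan": [
    [[5, -1, 40, 0, -1], [5, -1, 75, 0, -1], [5, -1, 92, 0, -1], [5, -1, 101, 0, -1], [5, -1, 106, 0, -1], [5, -1, 109, 0, -1], [5, -1, 110.5, 0, -1], [5, -1, 110.5, 0, -1]]
  ]
}}

```text
t: 16.17
eef_pos: [595.6, 233.6, 1.9]
tcp_rot: [3.14, -0.0, 1.664]
ft_force: [0.2, 0.0, -0.3]
opening: 0.355
grip_force: 30.0
```

Request:
{"fn": "step_arm", "kwargs": {
  "plan": [
    [[0, 0, 0, 0, -0.2], [0, 0, 0, 0, 0], [0, 0, 0, 0, 0], [0, 0, 0, 0, 0], [0, 0, -30, 0, 0], [0, 0, -70, 0, 0], [0, 0, -110, 0, 0], [0, 0, -110, 0, 0]]
  ]
}}

```text
t: 16.83
eef_pos: [598.1, 234.7, 118.7]
tcp_rot: [3.131, -0.002, 1.665]
ft_force: [0.8, -0.1, 0.5]
opening: 0.497
grip_force: 0.0
```

Run:
```python
from h import *
go((589,-40,112,93.4),(583,-252.5,112,91.4))
```

```text
t 16.83 at [598.1 234.7 118.7] yaw 95.4 open 0.5 F [ 0.8 -0.1  0.5] grip 0.0
(589, -40, 112, 93.4) -> [-272.6  -34.9    5.8] turn 2.0
(583, -252.5, 112, 91.4) -> [-483.6  -60.9    5.1] turn 4.0
```

Request:
{"fn": "step_arm", "kwargs": {
  "plan": [
    [[-242, -30, 0, 4, 0.2], [-242, -30, 0, 4, 0.2], [-242, -30, 0, 4, 0.2], [-242, -30, 0, 4, 0.2], [-242, -30, 0, 4, 0.2], [-242, -30, 0, 4, 0.2], [-242, -30, 0, 4, 0.2], [-242, -30, 0, 4, 0.2]]
  ]
}}

```text
t: 17.5
eef_pos: [587.9, -11.9, 111.1]
tcp_rot: [3.141, -0.0, 1.592]
ft_force: [0.6, 0.2, 0.0]
opening: 0.6
grip_force: 0.0
```

Run:
```python
from h import *
go((583,-252.5,112,91.4))
```

```text
t 17.5 at [587.9 -11.9 111.1] yaw 91.2 open 0.6 F [0.6 0.2 0. ] grip 0.0
(583, -252.5, 112, 91.4) -> [-240.5   -9.9   -0.9] turn -0.2
```

Request:
{"fn": "step_arm", "kwargs": {
  "plan": [
    [[-240, -10, 0, 0, 0.2], [-240, -10, 0, 0, 0.2], [-240, -10, 0, 0, 0.2], [-240, -10, 0, 0, 0.2], [-240, -10, 0, 0, 0.2], [-240, -10, 0, 0, 0.2], [-240, -10, 0, 0, 0.2], [-240, -10, 0, 0, 0.2]]
  ]
}}

```text
t: 18.17
eef_pos: [583.8, -250.5, 110.7]
tcp_rot: [-3.142, -0.0, 1.594]
ft_force: [0.4, 0.3, -0.6]
opening: 0.596
grip_force: 0.0
```

Request:
{"fn": "step_arm", "kwargs": {
  "plan": [
    [[0, 0, 10, 0, 0.2], [0, 0, 20, 0, 0.2], [0, 0, 20, 0, 0.2], [0, 0, 20, 0, 0.2]]
  ]
}}

```text
t: 18.5
eef_pos: [583.5, -248.7, 90.0]
tcp_rot: [-3.14, -0.001, 1.597]
ft_force: [0.7, 0.7, 0.2]
opening: 0.597
grip_force: 0.0
```

```bash
cat >> h.py <<'E'
def casts(W,z=38):
    """cream blobs in the wrist picture w -> pixel list"""
    pass
E
python3 - <<'E'
from h import *
go((583,-252.5,8,91.4))
w,W=snap("wrist","w10")
print(proj("wrist",(583,-252.5,38),W))
E
```

```text
t 18.5 at [ 583.5 -248.7   90. ] yaw 91.5 open 0.6 F [0.7 0.7 0.2] grip 0.0
(583, -252.5, 8, 91.4) -> [-3.9 -0.5 82. ] turn 0.1
[286.16136067 230.15629529]
```

I've one picture left to view, so from here I'll locate casts numerically by colour segmentation.

```bash
python3 - <<'E'
s=open('h.py').read().split("def casts")[0]
s+='''def casts(n,im,c,z=38,amin=60):
    """cream blobs: pixel box centre, box size, world position at height z"""
    b,g,r=[im[...,i].astype(int) for i in range(3)]
    m=((r>130)&(r-b>28)&(r-b<110)&(r-g<40)).astype(np.uint8)
    m=cv2.morphologyEx(m,cv2.MORPH_CLOSE,np.ones((3,3)))
    N,L,S,C=cv2.connectedComponentsWithStats(m)
    for i in range(1,N):
        x,y,w,h,a=S[i]
        if a>amin: print(n,"px",(x+w/2,y+h/2),"size",(w,h),a,"->",atz(n,(x+w/2-.5,y+h/2-.5),z,c).round(1))
'''
open('h.py','w').write(s)
E
python3 - <<'E'
from h import *
for f in("w7","w10"): print(f);casts("wrist",cv2.imread(f"pics/{f}.png"),ld(f))
print("top0");casts("top",cv2.imread("pics/top0.png"),ld("top0"))
E
```

```text
w7
wrist px (np.float64(329.0), np.float64(102.5)) size (np.int32(32), np.int32(47)) 478 -> [ 581.2 -192.8   38. ]
wrist px (np.float64(253.0), np.float64(157.0)) size (np.int32(32), np.int32(46)) 569 -> [ 504.4 -253.6   38. ]
wrist px (np.float64(328.0), np.float64(158.0)) size (np.int32(32), np.int32(46)) 562 -> [ 583.1 -251.4   38. ]
wrist px (np.float64(253.5), np.float64(211.0)) size (np.int32(31), np.int32(46)) 647 -> [ 506.1 -311.9   38. ]
wrist px (np.float64(326.0), np.float64(212.0)) size (np.int32(32), np.int32(46)) 660 -> [ 584.6 -309.8   38. ]
wrist px (np.float64(193.5), np.float64(302.0)) size (np.int32(9), np.int32(48)) 179 -> [ 431.9 -430.1   38. ]
w10
wrist px (np.float64(427.0), np.float64(117.0)) size (np.int32(52), np.int32(30)) 86 -> [ 689.7 -158.2   38. ]
wrist px (np.float64(287.5), np.float64(152.0)) size (np.int32(45), np.int32(66)) 1132 -> [ 582.  -191.9   38. ]
wrist px (np.float64(287.5), np.float64(226.5)) size (np.int32(43), np.int32(63)) 1247 -> [ 583.6 -249.1   38. ]
wrist px (np.float64(191.0), np.float64(226.5)) size (np.int32(44), np.int32(61)) 1044 -> [ 506.6 -251.5   38. ]
wrist px (np.float64(198.5), np.float64(273.0)) size (np.int32(19), np.int32(22)) 181 -> [ 510.3 -291.9   38. ]
wrist px (np.float64(177.0), np.float64(300.5)) size (np.int32(10), np.int32(49)) 186 -> [ 488.  -320.4   38. ]
top0
top px (np.float64(254.5), np.float64(110.5)) size (np.int32(45), np.int32(31)) 417 -> [772.6  94.4  38. ]
top px (np.float64(148.5), np.float64(203.5)) size (np.int32(123), np.int32(91)) 4658 -> [554.8 317.5  38. ]
top px (np.float64(409.5), np.float64(197.0)) size (np.int32(79), np.int32(16)) 648 -> [ 582. -250.   38.]
top px (np.float64(425.5), np.float64(233.0)) size (np.int32(53), np.int32(16)) 459 -> [ 503.7 -282.4   38. ]
top px (np.float64(290.0), np.float64(418.0)) size (np.int32(36), np.int32(4)) 97 -> [123.6   3.1  38. ]
```

Request:
{"fn": "step_arm", "kwargs": {
  "plan": [
    [[-2, 0, 40, 0, 0.2], [-2, 0, 65, 0, 0.2], [-2, 0, 76, 0, 0.2], [-2, 0, 82, 0, 0.2], [-2, 0, 82, 0, 0.2], [-2, 0, 82, 0, 0], [-2, 0, 82, 0, -1], [-2, 0, 82, 0, -1]]
  ]
}}

```text
t: 19.22
eef_pos: [584.3, -252.5, 10.4]
tcp_rot: [3.14, 0.001, 1.595]
ft_force: [0.3, 0.2, 0.7]
opening: 0.444
grip_force: 0.0
```

Request:
{"fn": "step_arm", "kwargs": {
  "plan": [
    [[0, 0, 0, 0, -1], [0, 0, 0, 0, -1], [0, 0, 0, 0, -1], [0, 0, -5, 0, -1], [0, 0, -25, 0, -1], [0, 0, -60, 0, -1], [0, 0, -95, 0, -1], [0, 0, -100, 0, -1]]
  ]
}}

```text
t: 19.88
eef_pos: [585.7, -253.3, 115.0]
tcp_rot: [3.135, 0.004, 1.595]
ft_force: [0.6, -0.8, 0.1]
opening: 0.352
grip_force: 30.0
```

Run:
```python
from h import *
go((531,226.9,110,95.4))
```

```text
t 19.88 at [ 585.7 -253.3  115. ] yaw 91.4 open 0.35 F [ 0.6 -0.8  0.1] grip 30.0
(531, 226.9, 110, 95.4) -> [481.3 -43.1   2.8] turn -4.0
```

Request:
{"fn": "step_arm", "kwargs": {
  "plan": [
    [[240, -21, 0, -4, -1], [240, -21, 0, -4, -1], [240, -21, 0, -4, -1], [240, -21, 0, -4, -1], [240, -21, 0, -4, -1], [240, -21, 0, -4, -1], [240, -21, 0, -4, -1], [240, -21, 0, -4, -1]]
  ]
}}

```text
t: 20.55
eef_pos: [556.8, -11.3, 109.3]
tcp_rot: [3.141, 0.0, 1.668]
ft_force: [0.2, -0.9, -0.2]
opening: 0.348
grip_force: 30.0
```

Run:
```python
from h import *
go((531,226.9,110,95.4))
```

```text
t 20.55 at [556.8 -11.3 109.3] yaw 95.5 open 0.35 F [ 0.2 -0.9 -0.2] grip 30.0
(531, 226.9, 110, 95.4) -> [239.6  -2.6  -0.7] turn 0.1
```

Request:
{"fn": "step_arm", "kwargs": {
  "plan": [
    [[240, -2.5, 0, 0, -1], [240, -2.5, 0, 0, -1], [240, -2.5, 0, 0, -1], [240, -2.5, 0, 0, -1], [240, -2.5, 0, 0, -1], [240, -2.5, 0, 0, -1], [240, -2.5, 0, 0, -1], [240, -2.5, 0, 0, -1]]
  ]
}}

```text
t: 21.22
eef_pos: [532.2, 226.2, 108.8]
tcp_rot: [3.142, 0.0, 1.666]
ft_force: [-0.1, -2.0, -1.4]
opening: 0.348
grip_force: 30.0
```

Request:
{"fn": "step_arm", "kwargs": {
  "plan": [
    [[0, 0, 20, 0, -1], [0, 0, 40, 0, -1], [0, 0, 50, 0, -1], [0, 0, 50, 0, -1], [0, 0, 50, 0, -1]]
  ]
}}

```text
t: 21.63
eef_pos: [532.4, 224.7, 59.0]
tcp_rot: [-3.141, 0.0, 1.663]
ft_force: [0.6, 0.5, 0.0]
opening: 0.352
grip_force: 30.0
```

Run:
```python
from h import *
go((531,226.9,2,95.4))
w,W=snap("wrist","w11"); casts("wrist",w,W,30)
```

```text
t 21.63 at [532.4 224.7  59. ] yaw 95.3 open 0.35 F [0.6 0.5 0. ] grip 30.0
(531, 226.9, 2, 95.4) -> [ 2.3 -1.2 57. ] turn -0.1
wrist px (np.float64(202.0), np.float64(58.5)) size (np.int32(26), np.int32(117)) 2804 -> [463.1 343.1  30. ]
wrist px (np.float64(469.0), np.float64(61.5)) size (np.int32(24), np.int32(123)) 2231 -> [653.7 368.6  30. ]
wrist px (np.float64(333.5), np.float64(106.0)) size (np.int32(231), np.int32(30)) 5551 -> [554.6 316.8  30. ]
wrist px (np.float64(126.5), np.float64(152.0)) size (np.int32(137), np.int32(100)) 805 -> [410.1 275.6  30. ]
wrist px (np.float64(327.0), np.float64(228.5)) size (np.int32(168), np.int32(119)) 13100 -> [559.7 232.1  30. ]
wrist px (np.float64(219.0), np.float64(302.5)) size (np.int32(8), np.int32(49)) 191 -> [484.5 164.3  30. ]
wrist px (np.float64(356.0), np.float64(311.0)) size (np.int32(6), np.int32(30)) 87 -> [592.2 166.5  30. ]
wrist px (np.float64(291.5), np.float64(329.5)) size (np.int32(81), np.int32(29)) 2146 -> [543.1 145.4  30. ]
```

Request:
{"fn": "step_arm", "kwargs": {
  "plan": [
    [[2, -1, 30, 0, -1], [2, -1, 45, 0, -1], [2, -1, 52, 0, -1], [2, -1, 56, 0, -1], [2, -1, 57, 0, -1], [2, -1, 57, 0, -1], [2, -1, 57, 0, -0.1], [2, -1, 57, 0, 0]]
  ]
}}

```text
t: 22.35
eef_pos: [531.3, 227.9, 3.0]
tcp_rot: [3.14, -0.0, 1.665]
ft_force: [0.3, -0.5, 0.4]
opening: 0.442
grip_force: 0.0
```

Request:
{"fn": "step_arm", "kwargs": {
  "plan": [
    [[0, 0, 0, 0, 0], [0, 0, 0, 0, 0], [0, 0, -20, 0, 0], [0, 0, -60, 0, 0], [0, 0, -100, 0, 0], [0, 0, -105, 0, 0], [0, 0, -105, 0, 0]]
  ]
}}

```text
t: 22.93
eef_pos: [531.9, 228.2, 109.7]
tcp_rot: [3.136, -0.001, 1.665]
ft_force: [-0.1, 1.2, -0.7]
opening: 0.499
grip_force: 0.0
```

Run:
```python
from h import *
go((582,-193.3,110,91.4))
```

```text
t 22.93 at [531.9 228.2 109.7] yaw 95.4 open 0.5 F [-0.1  1.2 -0.7] grip 0.0
(582, -193.3, 110, 91.4) -> [-424.4   10.3   -0.7] turn 4.0
```

Next is A.

Request:
{"fn": "step_arm", "kwargs": {
  "plan": [
    [[-212, 5, 0, 4, 0.2], [-212, 5, 0, 4, 0.2], [-212, 5, 0, 4, 0.2], [-212, 5, 0, 4, 0.2], [-212, 5, 0, 4, 0.2], [-212, 5, 0, 4, 0.2], [-212, 5, 0, 4, 0.2], [-212, 5, 0, 4, 0.2]]
  ]
}}

```text
t: 23.6
eef_pos: [555.0, 17.3, 105.9]
tcp_rot: [-3.14, -0.0, 1.594]
ft_force: [0.5, -0.0, 0.3]
opening: 0.601
grip_force: 0.0
```

Run:
```python
from h import *
go((582,-193.3,90,91.4))
```

```text
t 23.6 at [555.   17.3 105.9] yaw 91.3 open 0.6 F [ 0.5 -0.   0.3] grip 0.0
(582, -193.3, 90, 91.4) -> [-211.1   22.2   15.7] turn -0.1
```

Request:
{"fn": "step_arm", "kwargs": {
  "plan": [
    [[-211, 22, 15, 0, 0.2], [-211, 22, 15, 0, 0.2], [-211, 22, 15, 0, 0.2], [-211, 22, 15, 0, 0.2], [-211, 22, 15, 0, 0.2], [-211, 22, 15, 0, 0.2], [-211, 22, 15, 0, 0.2], [-211, 22, 15, 0, 0.2]]
  ]
}}

```text
t: 24.27
eef_pos: [582.5, -191.5, 91.3]
tcp_rot: [-3.14, -0.001, 1.596]
ft_force: [0.4, -0.3, -0.6]
opening: 0.602
grip_force: 0.0
```

Request:
{"fn": "step_arm", "kwargs": {
  "plan": [
    [[0, 0, 0, 0, 0.2], [0, 0, 0, 0, 0.2], [0, 0, 0, 0, 0.2]]
  ]
}}

```text
t: 24.52
eef_pos: [582.9, -191.6, 92.2]
tcp_rot: [3.142, -0.0, 1.597]
ft_force: [-0.3, 0.5, -0.3]
opening: 0.597
grip_force: 0.0
```

Run:
```python
from h import *
go((582,-193.3,8,91.4))
w,W=snap("wrist","w12"); casts("wrist",w,W,38)
```

```text
t 24.52 at [ 582.9 -191.6   92.2] yaw 91.5 open 0.6 F [-0.3  0.5 -0.3] grip 0.0
(582, -193.3, 8, 91.4) -> [-1.6 -0.9 84.2] turn 0.1
wrist px (np.float64(422.5), np.float64(182.0)) size (np.int32(51), np.int32(22)) 67 -> [ 690.2 -153.2   38. ]
wrist px (np.float64(286.5), np.float64(222.0)) size (np.int32(43), np.int32(64)) 1238 -> [ 582.1 -189.1   38. ]
wrist px (np.float64(199.0), np.float64(264.0)) size (np.int32(24), np.int32(12)) 184 -> [ 510.2 -227.6   38. ]
wrist px (np.float64(177.0), np.float64(300.5)) size (np.int32(10), np.int32(49)) 185 -> [ 486.6 -264.6   38. ]
```

Request:
{"fn": "step_arm", "kwargs": {
  "plan": [
    [[-1, -1, 40, 0, 0.2], [-1, -1, 65, 0, 0.2], [-1, -1, 78, 0, 0.2], [-1, -1, 84, 0, 0.2], [-1, -1, 84, 0, 0.2], [-1, -1, 84, 0, 0.2], [-1, -1, 84, 0, -1], [-1, -1, 84, 0, -1]]
  ]
}}

```text
t: 25.23
eef_pos: [582.3, -194.4, 9.2]
tcp_rot: [3.14, 0.001, 1.595]
ft_force: [-0.1, 0.4, -0.4]
opening: 0.512
grip_force: 0.0
```

Request:
{"fn": "step_arm", "kwargs": {
  "plan": [
    [[0, 0, 0, 0, -1], [0, 0, 0, 0, -1], [0, 0, 0, 0, -1], [0, 0, -5, 0, -1], [0, 0, -25, 0, -1], [0, 0, -60, 0, -1], [0, 0, -95, 0, -1], [0, 0, -100, 0, -1]]
  ]
}}

```text
t: 25.9
eef_pos: [583.7, -195.1, 113.8]
tcp_rot: [3.135, 0.003, 1.595]
ft_force: [0.6, -0.7, -0.1]
opening: 0.354
grip_force: 30.0
```

Run:
```python
from h import *
go((600.5,171.1,108,95.4))
```

```text
t 25.9 at [ 583.7 -195.1  113.8] yaw 91.4 open 0.35 F [ 0.6 -0.7 -0.1] grip 30.0
(600.5, 171.1, 108, 95.4) -> [365.7  25.6   4.8] turn -4.0
```

Request:
{"fn": "step_arm", "kwargs": {
  "plan": [
    [[183, 13, 0, -4, -1], [183, 13, 0, -4, -1], [183, 13, 0, -4, -1], [183, 13, 0, -4, -1], [183, 13, 0, -4, -1], [183, 13, 0, -4, -1], [183, 13, 0, -4, -1], [183, 13, 0, -4, -1]]
  ]
}}

```text
t: 26.57
eef_pos: [590.3, -11.7, 108.0]
tcp_rot: [3.142, 0.0, 1.664]
ft_force: [-0.6, -1.0, -0.4]
opening: 0.353
grip_force: 30.0
```

Run:
```python
from h import *
go((600.5,171.1,60,95.4))
```

```text
t 26.57 at [590.3 -11.7 108. ] yaw 95.4 open 0.35 F [-0.6 -1.  -0.4] grip 30.0
(600.5, 171.1, 60, 95.4) -> [181.1  27.2  48. ] turn -0.0
```

Request:
{"fn": "step_arm", "kwargs": {
  "plan": [
    [[181, 27, 48, 0, -1], [181, 27, 48, 0, -1], [181, 27, 48, 0, -1], [181, 27, 48, 0, -1], [181, 27, 48, 0, -1], [181, 27, 48, 0, -1], [181, 27, 48, 0, -1], [181, 27, 48, 0, -1]]
  ]
}}

```text
t: 27.23
eef_pos: [600.6, 170.2, 60.1]
tcp_rot: [-3.142, 0.0, 1.663]
ft_force: [0.2, -0.1, -0.6]
opening: 0.353
grip_force: 30.0
```

Request:
{"fn": "step_arm", "kwargs": {
  "plan": [
    [[0, 0, 0, 0, -1], [0, 0, 0, 0, -1], [0, 0, 0, 0, -1]]
  ]
}}

```text
t: 27.48
eef_pos: [600.6, 170.6, 60.4]
tcp_rot: [3.141, -0.0, 1.663]
ft_force: [0.7, 0.4, -0.1]
opening: 0.355
grip_force: 30.0
```

Run:
```python
from h import *
go((600.5,171.1,1.5,95.4))
```

```text
t 27.48 at [600.6 170.6  60.4] yaw 95.3 open 0.36 F [ 0.7  0.4 -0.1] grip 30.0
(600.5, 171.1, 1.5, 95.4) -> [ 0.5 -0.  58.9] turn -0.1
```

Request:
{"fn": "step_arm", "kwargs": {
  "plan": [
    [[0, 0, 30, 0, -1], [0, 0, 45, 0, -1], [0, 0, 53, 0, -1], [0, 0, 57, 0, -1], [0, 0, 59, 0, -1], [0, 0, 59, 0, -1], [0, 0, 59, 0, -0.1], [0, 0, 59, 0, 0]]
  ]
}}

```text
t: 28.15
eef_pos: [600.7, 171.9, 1.9]
tcp_rot: [3.14, -0.0, 1.665]
ft_force: [0.8, -0.1, 0.4]
opening: 0.446
grip_force: 0.0
```

Request:
{"fn": "step_arm", "kwargs": {
  "plan": [
    [[0, 0, 0, 0, 0], [0, 0, 0, 0, 0], [0, 0, -20, 0, 0], [0, 0, -60, 0, 0], [0, 0, -100, 0, 0], [0, 0, -105, 0, 0], [0, 0, -105, 0, 0]]
  ]
}}

```text
t: 28.73
eef_pos: [601.5, 172.1, 109.1]
tcp_rot: [3.136, -0.001, 1.665]
ft_force: [0.2, -0.4, -0.3]
opening: 0.502
grip_force: 0.0
```

Run:
```python
from h import *
go((505,-254.5,105,91.4))
```

```text
t 28.73 at [601.5 172.1 109.1] yaw 95.4 open 0.5 F [ 0.2 -0.4 -0.3] grip 0.0
(505, -254.5, 105, 91.4) -> [-415.6 -136.1    3.2] turn 4.0
```

Next is D.

Request:
{"fn": "step_arm", "kwargs": {
  "plan": [
    [[-208, -68, 0, 4, 0.2], [-208, -68, 0, 4, 0.2], [-208, -68, 0, 4, 0.2], [-208, -68, 0, 4, 0.2], [-208, -68, 0, 4, 0.2], [-208, -68, 0, 4, 0.2], [-208, -68, 0, 4, 0.2], [-208, -68, 0, 4, 0.2]]
  ]
}}

```text
t: 29.4
eef_pos: [551.7, -41.9, 105.1]
tcp_rot: [-3.14, -0.001, 1.593]
ft_force: [-0.2, 0.3, -0.3]
opening: 0.599
grip_force: 0.0
```

Run:
```python
from h import *
go((505,-254.5,90,91.4))
```

```text
t 29.4 at [551.7 -41.9 105.1] yaw 91.3 open 0.6 F [-0.2  0.3 -0.3] grip 0.0
(505, -254.5, 90, 91.4) -> [-211.5  -51.4   15.1] turn -0.1
```

Request:
{"fn": "step_arm", "kwargs": {
  "plan": [
    [[-211, -51, 15, 0, 0.2], [-211, -51, 15, 0, 0.2], [-211, -51, 15, 0, 0.2], [-211, -51, 15, 0, 0.2], [-211, -51, 15, 0, 0.2], [-211, -51, 15, 0, 0.2], [-211, -51, 15, 0, 0.2], [-211, -51, 15, 0, 0.2]]
  ]
}}

```text
t: 30.07
eef_pos: [506.4, -252.6, 90.4]
tcp_rot: [-3.141, -0.001, 1.595]
ft_force: [0.2, 0.3, -0.0]
opening: 0.6
grip_force: 0.0
```

Request:
{"fn": "step_arm", "kwargs": {
  "plan": [
    [[0, 0, 0, 0, 0.2], [0, 0, 0, 0, 0.2], [0, 0, 0, 0, 0.2]]
  ]
}}

```text
t: 30.32
eef_pos: [506.7, -252.3, 91.1]
tcp_rot: [3.141, -0.0, 1.597]
ft_force: [0.1, 0.7, 0.6]
opening: 0.6
grip_force: 0.0
```

Run:
```python
from h import *
go((505,-254.5,8,91.4))
w,W=snap("wrist","w13"); casts("wrist",w,W,38)
```

```text
t 30.32 at [ 506.7 -252.3   91.1] yaw 91.5 open 0.6 F [0.1 0.7 0.6] grip 0.0
(505, -254.5, 8, 91.4) -> [-2.1 -1.7 83.1] turn 0.1
wrist px (np.float64(497.0), np.float64(124.0)) size (np.int32(40), np.int32(28)) 66 -> [ 683.  -158.7   38. ]
wrist px (np.float64(283.5), np.float64(224.5)) size (np.int32(43), np.int32(63)) 1186 -> [ 503.6 -251.6   38. ]
wrist px (np.float64(284.0), np.float64(274.5)) size (np.int32(40), np.int32(27)) 797 -> [ 505.  -294.2   38. ]
wrist px (np.float64(177.0), np.float64(301.0)) size (np.int32(8), np.int32(48)) 178 -> [ 410.8 -325.2   38. ]
```

Request:
{"fn": "step_arm", "kwargs": {
  "plan": [
    [[-1, -2, 40, 0, 0.2], [-1, -2, 65, 0, 0.2], [-1, -2, 78, 0, 0.2], [-1, -2, 83, 0, 0.2], [-1, -2, 83, 0, 0.2], [-1, -2, 83, 0, 0.2], [-1, -2, 83, 0, -1], [-1, -2, 83, 0, -1]]
  ]
}}

```text
t: 31.03
eef_pos: [504.7, -255.1, 9.1]
tcp_rot: [3.14, 0.001, 1.595]
ft_force: [0.3, 0.3, 0.6]
opening: 0.51
grip_force: 0.0
```

Request:
{"fn": "step_arm", "kwargs": {
  "plan": [
    [[0, 0, 0, 0, -1], [0, 0, 0, 0, -1], [0, 0, 0, 0, -1], [0, 0, -5, 0, -1], [0, 0, -25, 0, -1], [0, 0, -60, 0, -1], [0, 0, -95, 0, -1], [0, 0, -100, 0, -1]]
  ]
}}

```text
t: 31.7
eef_pos: [505.9, -256.0, 113.4]
tcp_rot: [3.136, 0.004, 1.595]
ft_force: [0.7, -0.5, 1.3]
opening: 0.352
grip_force: 30.0
```

Run:
```python
from h import *
go((536.8,165.2,106,95.4))
```

```text
t 31.7 at [ 505.9 -256.   113.4] yaw 91.4 open 0.35 F [ 0.7 -0.5  1.3] grip 30.0
(536.8, 165.2, 106, 95.4) -> [420.4  41.    6. ] turn -4.0
```

Request:
{"fn": "step_arm", "kwargs": {
  "plan": [
    [[210, 20, 0, -4, -1], [210, 20, 0, -4, -1], [210, 20, 0, -4, -1], [210, 20, 0, -4, -1], [210, 20, 0, -4, -1], [210, 20, 0, -4, -1], [210, 20, 0, -4, -1], [210, 20, 0, -4, -1]]
  ]
}}

```text
t: 32.37
eef_pos: [519.1, -44.6, 108.0]
tcp_rot: [3.142, 0.0, 1.666]
ft_force: [0.6, -0.2, -0.6]
opening: 0.356
grip_force: 30.0
```

Run:
```python
from h import *
go((536.8,165.2,60,95.4))
```

```text
t 32.37 at [519.1 -44.6 108. ] yaw 95.4 open 0.36 F [ 0.6 -0.2 -0.6] grip 30.0
(536.8, 165.2, 60, 95.4) -> [207.2  37.5  48. ] turn 0.0
```

Request:
{"fn": "step_arm", "kwargs": {
  "plan": [
    [[207, 37.5, 48, 0, -1], [207, 37.5, 48, 0, -1], [207, 37.5, 48, 0, -1], [207, 37.5, 48, 0, -1], [207, 37.5, 48, 0, -1], [207, 37.5, 48, 0, -1], [207, 37.5, 48, 0, -1], [207, 37.5, 48, 0, -1]]
  ]
}}

```text
t: 33.03
eef_pos: [537.2, 163.8, 59.8]
tcp_rot: [-3.141, 0.0, 1.664]
ft_force: [0.4, -0.5, -0.5]
opening: 0.352
grip_force: 30.0
```

Request:
{"fn": "step_arm", "kwargs": {
  "plan": [
    [[0, 0, 0, 0, -1], [0, 0, 0, 0, -1], [0, 0, 0, 0, -1]]
  ]
}}

```text
t: 33.28
eef_pos: [537.4, 163.6, 60.4]
tcp_rot: [3.141, -0.0, 1.663]
ft_force: [0.4, 0.3, 0.3]
opening: 0.355
grip_force: 30.0
```

Run:
```python
from h import *
go((536.8,165.2,1.5,95.4))
```

```text
t 33.28 at [537.4 163.6  60.4] yaw 95.3 open 0.36 F [0.4 0.3 0.3] grip 30.0
(536.8, 165.2, 1.5, 95.4) -> [ 1.6 -0.5 58.9] turn -0.1
```

Request:
{"fn": "step_arm", "kwargs": {
  "plan": [
    [[1, -0.5, 30, 0, -1], [1, -0.5, 45, 0, -1], [1, -0.5, 53, 0, -1], [1, -0.5, 57, 0, -1], [1, -0.5, 59, 0, -1], [1, -0.5, 59, 0, -1], [1, -0.5, 59, 0, -0.1], [1, -0.5, 59, 0, 0]]
  ]
}}

```text
t: 33.95
eef_pos: [536.9, 166.1, 1.8]
tcp_rot: [3.14, -0.0, 1.665]
ft_force: [-0.4, -0.4, -0.6]
opening: 0.441
grip_force: 0.0
```

Request:
{"fn": "step_arm", "kwargs": {
  "plan": [
    [[0, 0, 0, 0, 0], [0, 0, 0, 0, 0], [0, 0, -20, 0, 0], [0, 0, -60, 0, 0], [0, 0, -100, 0, 0], [0, 0, -105, 0, 0], [0, 0, -105, 0, 0]]
  ]
}}

```text
t: 34.53
eef_pos: [537.6, 166.4, 108.7]
tcp_rot: [3.136, -0.001, 1.665]
ft_force: [0.5, -0.0, -0.2]
opening: 0.5
grip_force: 0.0
```

Run:
```python
from h import *
go((505.3,-313,105,91.4))
```

```text
t 34.53 at [537.6 166.4 108.7] yaw 95.4 open 0.5 F [ 0.5 -0.  -0.2] grip 0.0
(505.3, -313, 105, 91.4) -> [-474.2  -77.2    3.1] turn 4.0
```

Last is E.

Request:
{"fn": "step_arm", "kwargs": {
  "plan": [
    [[-237, -38, 0, 4, 0.2], [-237, -38, 0, 4, 0.2], [-237, -38, 0, 4, 0.2], [-237, -38, 0, 4, 0.2], [-237, -38, 0, 4, 0.2], [-237, -38, 0, 4, 0.2], [-237, -38, 0, 4, 0.2], [-237, -38, 0, 4, 0.2]]
  ]
}}

```text
t: 35.2
eef_pos: [520.0, -74.8, 104.6]
tcp_rot: [-3.14, -0.001, 1.592]
ft_force: [-1.1, -0.3, 1.2]
opening: 0.599
grip_force: 0.0
```

Run:
```python
from h import *
go((505.3,-313,90,91.4))
```

```text
t 35.2 at [520.  -74.8 104.6] yaw 91.2 open 0.6 F [-1.1 -0.3  1.2] grip 0.0
(505.3, -313, 90, 91.4) -> [-237.9  -19.7   14.5] turn -0.2
```

Request:
{"fn": "step_arm", "kwargs": {
  "plan": [
    [[-238, -20, 14, 0, 0.2], [-238, -20, 14, 0, 0.2], [-238, -20, 14, 0, 0.2], [-238, -20, 14, 0, 0.2], [-238, -20, 14, 0, 0.2], [-238, -20, 14, 0, 0.2], [-238, -20, 14, 0, 0.2], [-238, -20, 14, 0, 0.2]]
  ]
}}

```text
t: 35.87
eef_pos: [506.3, -311.6, 90.6]
tcp_rot: [-3.14, -0.001, 1.594]
ft_force: [0.4, -0.4, -0.2]
opening: 0.601
grip_force: 0.0
```

Request:
{"fn": "step_arm", "kwargs": {
  "plan": [
    [[0, 0, 0, 0, 0.2], [0, 0, 0, 0, 0.2], [0, 0, 0, 0, 0.2]]
  ]
}}

```text
t: 36.12
eef_pos: [506.9, -310.3, 92.0]
tcp_rot: [-3.141, -0.0, 1.597]
ft_force: [-0.2, -0.3, 0.1]
opening: 0.601
grip_force: 0.0
```

Run:
```python
from h import *
go((505,-312,8,91.4))
w,W=snap("wrist","w14"); casts("wrist",w,W,38)
t,T=snap("top","t14"); casts("top",t,T,30)
```

```text
t 36.12 at [ 506.9 -310.3   92. ] yaw 91.5 open 0.6 F [-0.2 -0.3  0.1] grip 0.0
(505, -312, 8, 91.4) -> [-1.7 -1.9 84. ] turn 0.1
wrist px (np.float64(498.0), np.float64(64.0)) size (np.int32(42), np.int32(34)) 76 -> [ 683.9 -163.    38. ]
wrist px (np.float64(285.5), np.float64(226.5)) size (np.int32(43), np.int32(63)) 1236 -> [ 505.5 -311.3   38. ]
wrist px (np.float64(176.5), np.float64(301.0)) size (np.int32(9), np.int32(48)) 180 -> [ 410.2 -383.7   38. ]
wrist px (np.float64(399.0), np.float64(309.5)) size (np.int32(6), np.int32(23)) 64 -> [ 609.7 -387.2   38. ]
top px (np.float64(254.5), np.float64(111.0)) size (np.int32(45), np.int32(32)) 406 -> [774.7  94.9  30. ]
top px (np.float64(120.5), np.float64(203.5)) size (np.int32(67), np.int32(91)) 1368 -> [554.8 381.   30. ]
top px (np.float64(228.0), np.float64(201.0)) size (np.int32(110), np.int32(66)) 5418 -> [565.7 146.6  30. ]
top px (np.float64(546.0), np.float64(190.0)) size (np.int32(28), np.int32(40)) 459 -> [ 606.3 -556.1   30. ]
top px (np.float64(514.5), np.float64(209.0)) size (np.int32(35), np.int32(30)) 334 -> [ 561.9 -483.2   30. ]
top px (np.float64(427.5), np.float64(334.5)) size (np.int32(229), np.int32(171)) 17452 -> [ 290.8 -282.4   30. ]
top px (np.float64(338.0), np.float64(275.0)) size (np.int32(34), np.int32(42)) 105 -> [410.2 -94.7  30. ]
```

Request:
{"fn": "step_arm", "kwargs": {
  "plan": [
    [[-1, -1.5, 40, 0, 0.2], [-1, -1.5, 65, 0, 0.2], [-1, -1.5, 79, 0, 0.2], [-1, -1.5, 84, 0, 0.2], [-1, -1.5, 84, 0, 0.2], [-1, -1.5, 84, 0, 0.2], [-1, -1.5, 84, 0, -1], [-1, -1.5, 84, 0, -1]]
  ]
}}

```text
t: 36.88
eef_pos: [505.6, -313.2, 9.2]
tcp_rot: [3.14, 0.001, 1.595]
ft_force: [-0.0, 0.1, 0.9]
opening: 0.508
grip_force: 0.0
```

Request:
{"fn": "step_arm", "kwargs": {
  "plan": [
    [[0, 0, 0, 0, -1], [0, 0, 0, 0, -1], [0, 0, 0, 0, -1], [0, 0, -5, 0, -1], [0, 0, -25, 0, -1], [0, 0, -60, 0, -1], [0, 0, -95, 0, -1], [0, 0, -100, 0, -1]]
  ]
}}

```text
t: 37.55
eef_pos: [506.7, -314.2, 113.6]
tcp_rot: [3.136, 0.005, 1.595]
ft_force: [-0.2, -0.8, 0.1]
opening: 0.352
grip_force: 30.0
```

Run:
```python
from h import *
go((606.3,109.4,106,95.4))
t=cv2.imread("pics/t14.png");T=ld("t14"); g=cv2.cvtColor(t,cv2.COLOR_BGR2GRAY)
bx=np.array([.0935,-.9956]);by=np.array([.9956,.0935]);c=np.array([580.4,42.7])-108*bx
for y in(32,0,-32):
  for x in(-80,-49,-18,13,44):
    q=[proj("top",(*(c+(x+a)*bx+(y+b)*by),22),T) for a in range(-25,26,3) for b in range(-16,17,3)]
    v=np.array([g[int(r[1]+.5),int(r[0]+.5)] for r in q]); print((x,y),v.mean().round(),v.std().round(1),v.min())
```

```text
t 37.55 at [ 506.7 -314.2  113.6] yaw 91.4 open 0.35 F [-0.2 -0.8  0.1] grip 30.0
(606.3, 109.4, 106, 95.4) -> [421.1 109.7   6.3] turn -4.0
(-80, 32) 207.0 50.1 84
(-49, 32) 209.0 50.3 78
(-18, 32) 209.0 52.8 70
(13, 32) 219.0 40.8 70
(44, 32) 237.0 0.9 236
(-80, 0) 217.0 39.6 95
(-49, 0) 213.0 42.1 96
(-18, 0) 212.0 43.1 96
(13, 0) 222.0 34.9 91
(44, 0) 238.0 0.8 236
(-80, -32) 209.0 49.0 64
(-49, -32) 202.0 54.2 69
(-18, -32) 215.0 46.6 69
(13, -32) 217.0 43.8 74
(44, -32) 238.0 1.6 236
```

Request:
{"fn": "step_arm", "kwargs": {
  "plan": [
    [[210, 55, 0, -4, -1], [210, 55, 0, -4, -1], [210, 55, 0, -4, -1], [210, 55, 0, -4, -1], [210, 55, 0, -4, -1], [210, 55, 0, -4, -1], [210, 55, 0, -4, -1], [210, 55, 0, -4, -1]]
  ]
}}

```text
t: 38.22
eef_pos: [555.0, -101.6, 108.1]
tcp_rot: [-3.142, 0.0, 1.666]
ft_force: [0.4, -0.6, -0.3]
opening: 0.353
grip_force: 30.0
```

Run:
```python
from h import *
go((606.3,109.4,60,95.4))
```

```text
t 38.22 at [ 555.  -101.6  108.1] yaw 95.5 open 0.35 F [ 0.4 -0.6 -0.3] grip 30.0
(606.3, 109.4, 60, 95.4) -> [205.1  71.2  48. ] turn 0.1
```

Request:
{"fn": "step_arm", "kwargs": {
  "plan": [
    [[205, 71, 48, 0, -1], [205, 71, 48, 0, -1], [205, 71, 48, 0, -1], [205, 71, 48, 0, -1], [205, 71, 48, 0, -1], [205, 71, 48, 0, -1], [205, 71, 48, 0, -1], [205, 71, 48, 0, -1]]
  ]
}}

```text
t: 38.88
eef_pos: [606.5, 107.9, 59.7]
tcp_rot: [-3.141, 0.0, 1.665]
ft_force: [-0.3, -0.4, -0.6]
opening: 0.352
grip_force: 30.0
```

Request:
{"fn": "step_arm", "kwargs": {
  "plan": [
    [[0, 0, 0, 0, -1], [0, 0, 0, 0, -1], [0, 0, 0, 0, -1]]
  ]
}}

```text
t: 39.13
eef_pos: [606.6, 107.4, 60.5]
tcp_rot: [3.141, 0.0, 1.663]
ft_force: [-0.0, -0.3, -0.8]
opening: 0.355
grip_force: 30.0
```

Run:
```python
from h import *
go((606.3,109.4,1.5,95.4))
```

```text
t 39.13 at [606.6 107.4  60.5] yaw 95.3 open 0.36 F [-0.  -0.3 -0.8] grip 30.0
(606.3, 109.4, 1.5, 95.4) -> [ 2.  -0.2 59. ] turn -0.1
```

Request:
{"fn": "step_arm", "kwargs": {
  "plan": [
    [[2, 0, 30, 0, -1], [2, 0, 45, 0, -1], [2, 0, 53, 0, -1], [2, 0, 57, 0, -1], [2, 0, 59, 0, -1], [2, 0, 59, 0, -1], [2, 0, 59, 0, -0.1], [2, 0, 59, 0, 0]]
  ]
}}

```text
t: 39.8
eef_pos: [606.8, 111.1, 1.9]
tcp_rot: [3.14, -0.0, 1.665]
ft_force: [-0.2, 0.7, 0.1]
opening: 0.437
grip_force: 0.0
```

Request:
{"fn": "step_arm", "kwargs": {
  "plan": [
    [[0, 0, 0, 0, 0], [0, 0, 0, 0, 0], [0, 0, -20, 0, 0], [0, 0, -60, 0, 0], [0, 0, -100, 0, 0], [0, 0, -120, 0, 0], [0, 0, -120, 0, 0]]
  ]
}}

```text
t: 40.38
eef_pos: [608.4, 111.4, 126.3]
tcp_rot: [3.133, 0.0, 1.665]
ft_force: [0.5, -0.5, 0.1]
opening: 0.499
grip_force: 0.0
```

Request:
{"fn": "step_arm", "kwargs": {
  "plan": [
    [[-200, 0, -40, 0, 0], [-200, 0, -40, 0, 0], [-200, 0, -40, 0, 0], [-200, 0, -40, 0, 0], [-200, 0, -40, 0, 0], [-200, 0, -40, 0, 0], [-200, 0, -40, 0, 0], [-200, 0, -40, 0, 0]]
  ]
}}

```text
t: 41.05
eef_pos: [624.6, -87.7, 160.3]
tcp_rot: [-3.141, -0.001, 1.664]
ft_force: [0.2, 0.7, -0.2]
opening: 0.501
grip_force: 0.0
```

Run:
```python
from h import *
go()
t,T=snap("top","t15"); s,S=snap("side","s15"); w,W=snap("wrist","w15")
cv2.imwrite("pics/c15.png",np.vstack([np.hstack([cv2.resize(t[140:260,80:300],(400,218)),cv2.resize(s[110:240,200:400],(400,218))]),np.hstack([cv2.resize(t,(400,300)),cv2.resize(w,(400,300))])]))
```

```text
t 41.05 at [624.6 -87.7 160.3] yaw 95.3 open 0.5 F [ 0.2  0.7 -0.2] grip 0.0
```

View pics/c15.png

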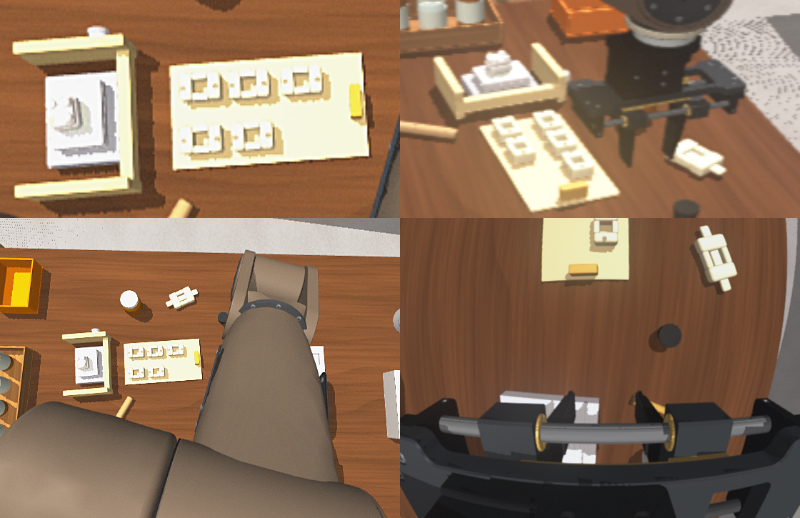

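The final composite shows five casts side by side and flat on the board. The board is clear of the bar, the stack is upright behind it, and nothing else has moved.

```bash
python3 -c "
from h import *
print(env.job_done())"
```

```text
the job is handed in; nothing more can be done
None
```

Job handed in: the board is clear of the stop bar, the stack is standing behind it, and all five castings lie side by side, flat on the board; no verdict came back.

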